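# Change over the tile-glazing jig and set out the colours

### The arm

A 7-joint arm with a two-finger parallel gripper is mounted at the origin on the work surface. World frame = base frame: x ahead of the robot, y to its left, z up, the work surface at z = 0. Lengths are in m, angles in rad, forces in N, time in s.
With the tool pointing down it reaches from about 0.425 to 0.925 m from the base axis. Payload 6.8 kg.
Tool frame: the origin (TCP) lies midway between the tips of the shut fingers; the grasp point (between the pads) lies 19 mm behind it; z points along the fingers, y is the line along which they close (so a half turn about z gives the same grasp; the last joint's range is limited). The gripper opens to 85 mm and grips with 20 to 120 N. Pads are 22 mm wide; open, the fingers measure 114 mm over their backs; the gripper's body (76 mm by 85 mm) begins 54 mm behind the grasp point. The pads swing forward as they close: fully open they stand 13 mm farther back than shut.
Start: joints at [1.146, 0.477, 0.022, 1.555, -0.011, 1.109, -0.083], TCP at [0.21, -0.641, 0.231] pointing down, gripper open.
Joint ranges: [-2.96, 2.96], [-0.34, 2.1], [-1.41, 1.46], [0.24, 2.44], [-1.37, 4.51], [0.17, 1.92], [-2.96, 2.96]. Speed limits (rad/s): [2.39, 2.39, 3.14, 3.14, 3.14, 3.14, 3.14].

### API

Orientations are given as a unit quaternion [w, x, y, z].
In Python, from station import bot gives the robot as it stands.
- The arm moves only by the tool jog_arm, never from a script. Its argument "rows" is a list of rows, each an object of numbers: "fingers": the finger opening in mm, from 0 to 85.4; "x", "y", "z": the shift along the tool's x, y, z in mm; "ax", "ay", "az": the turn, a rotation vector about the tool's x, y, z in degrees. A call has exactly 8 rows; each row shifts and turns the commanded pose from where the row before left it, along the tool's axes as they then stand; what a row does not reach is not made up. A row lasts 1/10 s, in which the tool goes at most 50 mm and 8.59 degrees, less where a joint would pass 70% of its speed; a pose out of reach is approached as far as the arm can. A call with a gripper value outside its range is refused whole. The fingers move at their own pace and stop on an object; "force" is the grip in N (left out, the last holds). Time passes only in rows, so rows that do not move let the fingers close, or fill a call up. It gives the time, the measured TCP pose, the force, the opening and the grip force at its end, in the units of the state.
- bot.get_obs(): the state, without advancing time (a new reading comes with each control period).
- bot.read_camera(name): name is "scene" or "top" or "wrist"; returns a dict with "pixels" (400x640x3 uint8, red, green, blue), "vertical_fov" (degrees; the focal length in pixels is half the picture's height over the tangent of half this angle, whatever the lens; pixels are square), "cx", "cy" (the principal point, pixels), "world_from_camera" (4x4, takes a point from camera to world coordinates). Camera axes: x right, y down, z forward; pixel columns grow to the right and rows downward; lengths in m; the calibration is good to about 2 mm. A picture is of the moment at which its call begins. There is no depth.
- bot.hand_in(): hands the job in; it is judged then, once.
The state is a dict: "t": time; "q": joint angles; "joint_vel": joint speeds; "joint_torque": joint torques, N m; "eef_pos": TCP position; "tool_rot": TCP orientation; "contact_force": force on the tool from outside, world axes, zero at the start; "torque": the same for the moment, N m; "gripper_width": opening from 0.0 (shut) to 1.0 (fully open); "grasp_force": force on a finger pad.
Only numpy, scipy, OpenCV 4.12 (cv2) and the standard library are available. Lean on these libraries where they do the work, as an engineer would, in place of code of your own. Each camera call takes 0.05 s, during which the arm holds its last target. There are 200 camera calls.

### The job

Change the glazing station over to the next piece: swing the jig's red-knobbed lever open, take the finished blue block out and lay it flat on the plywood drying board, then set the bare terracotta block fully home in the jig's pocket and swing the lever shut over it. Stand every colour jar upright in the wooden caddy, one to a cell, before or after that, and leave the other things on the bench where they are.

Things in the scene. Friction and masses are not known exactly. Their poses are not given: they have to be found in the camera images.
- jig: Fixed holding jig. Origin under its pocket's centre, at table level; x along the pocket, y across. Base plate x -80 to +110, y +-45 mm, 10 mm thick. On it a pocket 107 (x) by 57 (y) mm with walls 10 mm thick, tops 30 mm above the table. The side walls exist only at the corners: for x within +-37 mm there is finger room down to the base plate. A pivot post (radius 14, 53 mm high) stands at x=+80, y=0.
- pocket (a point): Centre of the pocket's floor, 10 mm above the table, axes as the jig's.
- lever (a joint): Locking lever on the post (vertical axis at jig x=80, y=0). 0 = shut, the arm pointing to jig -x over the block; it grows as it swings open towards jig -y (1.57: clear of the pocket); stops 0 and 1.9; starts within 0.1 of shut. Knob in the jig frame: (80-85cos q, -85sin q) mm. Stays where left; 1.5 N at the knob moves it. The arm, 18 mm wide, lies 54 to 64 mm above the table, 4 mm over a seated block.
- lever_knob (a point): Point on the lever's upright round red knob, 85 mm from the pivot, 85 mm above the table. The knob is 22 mm in diameter and stands from 64 to 104 mm above the table, on the arm.
- glazed_block: The finished frieze block, blue with white pattern, 100 (x) x 50 (y) x 40 (z) mm, 0.3 kg, origin at the centre of its underside. Starts seated in the jig's pocket under the shut lever.
- bare_block: The bare terracotta frieze block, same size 100 (x) x 50 (y) x 40 (z) mm, 0.3 kg, origin at the centre of its underside. Starts on the table; it may go into the pocket either way round, pattern up.
- board: Fixed plywood drying board 160 (x) x 130 (y) x 12 mm; origin at the centre of its underside, its top 12 mm above the table.
- caddy: Fixed open wooden caddy 164 x 164 mm, 40 mm high, 5 mm walls, with one divider each way of the same height: four cells 74 mm square, centred at x, y = +-40 mm from its origin, which is the centre of its underside. Floor 5 mm thick. The caddy and the board may have changed places.
- jar_green: Green squat colour jar, round, bottom-heavy: body 58 mm across and 45 mm high (glass foot, green band), then a green cap 36 mm across from 45 to 77 mm height. Origin at the centre of its underside, z up its axis. About 0.25 kg. May be absent (None from the start).
- jar_red: Orange-red squat colour jar, round, bottom-heavy: body 58 mm across and 45 mm high (glass foot, orange-red band), then a orange-red cap 36 mm across from 45 to 77 mm height. Origin at the centre of its underside, z up its axis. About 0.25 kg. May be absent (None from the start).
- jar_black: Black squat colour jar, round, bottom-heavy: body 58 mm across and 45 mm high (glass foot, black band), then a black cap 36 mm across from 45 to 77 mm height. Origin at the centre of its underside, z up its axis. About 0.25 kg. May be absent (None from the start).
- pink_bowl: Bystander, to be left where it is: pink bowl, 130 mm across, 55 mm high, far side of the table. Origin at the centre of its underside.
- bisque_cup: Bystander, to be left where it is: white cup, 68 mm across, 75 mm high, beyond the jig. Origin at the centre of its underside.
- vase: Bystander, to be left where it is: terracotta vase, 84 mm across, 120 mm high. Origin at the centre of its underside.
- plaster_bat: Bystander, to be left where it is: round plaster disc 90 mm across, 18 mm thick. Origin at the centre of its underside.
- brush: Bystander, to be left where it is: brush 150 mm long, lying on the table close to the robot. Origin at its middle.
- modeller: Bystander, to be left where it is: spatula-like modelling tool 190 mm long, lying on the left side. Origin at its middle.
- jar_yellow: Yellow squat colour jar, round, bottom-heavy: body 58 mm across and 45 mm high (glass foot, yellow band), then a yellow cap 36 mm across from 45 to 77 mm height. Origin at the centre of its underside, z up its axis. About 0.25 kg. May be absent (None from the start).

How it is judged:
On the way, in this order (a step that is already met when the one before it is completed fails the run):
1. the lever is swung open, clear of the pocket (value of joint lever above 1.2 rad), for 0.2 s.
2. the glazed block lies flat on the drying board (x of glazed_block in the frame of board between -0.08 and 0.08 m and y of glazed_block in the frame of board between -0.065 and 0.065 m and z of glazed_block in the frame of board between 0.007 and 0.017 m and angle between glazed_block's own z axis and vertical below 0.1 rad), for 0.3 s.
3. the bare block sits fully home in the pocket (horizontal distance between bare_block and pocket below 0.006 m and z of bare_block in the frame of pocket below 0.003 m and angle between bare_block's own z axis and vertical below 0.06 rad and angle between the x axis of bare_block and the x axis of jig, either way round below 0.12 rad), for 0.2 s.
4. the lever is shut over the bare block (all of step 3 and value of joint lever below 0.12 rad), for 0.2 s.
At the end, for the whole second after the job is handed in: Glazed block flat on the board (centre within 80 mm along, 65 mm across of its centre); bare block in the pocket within 6 mm of its centre and 3 mm of its floor, level; lever under 0.12 rad; every jar present upright (0.12 rad) on a caddy cell's floor; all at rest (all of step 2 and all of step 4 and linear speed of each of glazed_block, jar_yellow, jar_green, jar_red, jar_black below 0.02 m/s and x of jar_yellow in the frame of caddy between -0.075 and 0.075 m and y of jar_yellow in the frame of caddy between -0.075 and 0.075 m and z of each of jar_yellow, jar_green, jar_red, jar_black in the frame of caddy below 0.012 m and angle between each of jar_yellow, jar_green, jar_red, jar_black's own z axis and vertical below 0.12 rad and x of jar_green in the frame of caddy between -0.075 and 0.075 m and y of jar_green in the frame of caddy between -0.075 and 0.075 m and x of jar_red in the frame of caddy between -0.075 and 0.075 m and y of jar_red in the frame of caddy between -0.075 and 0.075 m and x of jar_black in the frame of caddy between -0.075 and 0.075 m and y of jar_black in the frame of caddy between -0.075 and 0.075 m); the robot touches nothing.
It fails at once if a bystander was moved more than 5 cm (distance of any of pink_bowl, bisque_cup, vase, plaster_bat, brush, modeller from where it was at the start of the episode above 0.05 m).
Of jar_yellow, jar_green, jar_red, jar_black only 2 to 4 are there at a start; the rules pass over those that are not, and their reading is None.
At some moment in a run one of jar_yellow, jar_green, jar_red, jar_black, bare_block may be knocked a few centimetres aside while the robot is not near it.
It also fails if it takes over 210 s, if anything falls off the work surface, if the arm or the gripper's body presses on something with over 40 N, if the wrist force passes 120 N, or if a joint passes its speed limit or range.

## Working session

There is one attempt and no reset: what is moved stays moved. The work goes in short steps, Python scripts to look and compute and a tool call to move; the robot and the scene stay as the last step left them, time stands still between calls to the robot, and variables do not carry over. Pictures are saved under pics/ and viewed, at most 14 in all, crops included, and the job is handed in when it is done.

Besides the shell and the picture viewer there is one more tool, called after ">>>" in YAML: its name, and indented under it one key for each argument. jog_arm: Moves the arm, as the interface text tells. Its arguments: {"type":"object","properties":{"rows":{"type":"array","items":{"type":"object","properties":{"fingers":{"type":"number"},"x":{"type":"number"},"y":{"type":"number"},"z":{"type":"number"},"ax":{"type":"number"},"ay":{"type":"number"},"az":{"type":"number"}}}},"force":{"type":"number"}},"required":["rows"]}

```bash
mkdir -p pics; ls
cat > h.py <<'E'
import sys; sys.path.insert(0,'.')
import numpy as np, cv2
from station import bot
from scipy.spatial.transform import Rotation as R
def cam(n):
    c=bot.read_camera(n); p=np.asarray(c['pixels'])
    c['f']=200/np.tan(np.radians(c['vertical_fov'])/2); c['T']=np.array(c['world_from_camera']); c['p']=p
    return c
def save(c,name,s=1.25): cv2.imwrite(f'pics/{name}.png',cv2.resize(c['p'][:,:,::-1],None,fx=s,fy=s))
def ray(c,u,v,z):
    d=c['T'][:3,:3]@np.array([(u-c['cx'])/c['f'],(v-c['cy'])/c['f'],1.]); o=c['T'][:3,3]
    return o+d*(z-o[2])/d[2]
def proj(c,P):
    q=np.linalg.inv(c['T'])@np.append(P,1); return q[0]/q[2]*c['f']+c['cx'],q[1]/q[2]*c['f']+c['cy']
E
python3 - <<'E'
from h import *
np.set_printoptions(precision=4,suppress=True)
for n in('scene','top'):
    c=cam(n); save(c,n+'0'); print(n,c['f'],c['cx'],c['cy'],c['T'])
    np.save(f'{n}0.npy',c['p'])
o=bot.get_obs(); print(o)
E
```

```text
pics
scene 458.4408234608312 317.0254927731292 200.45169293245146 [[ 0.7557  0.4076 -0.5125  1.3142]
 [ 0.6546 -0.4931  0.573  -0.7868]
 [-0.0192 -0.7685 -0.6395  1.0021]
 [ 0.      0.      0.      1.    ]]
top 485.0045420981222 316.6290213605791 202.17848011112204 [[-0.0131 -0.9964  0.0839  0.4466]
 [-0.9999  0.0133  0.0025  0.0566]
 [-0.0036 -0.0838 -0.9965  1.4983]
 [ 0.      0.      0.      1.    ]]
{'t': 0.1, 'q': array([ 1.1459,  0.4777,  0.0223,  1.5563, -0.0115,  1.1093, -0.0831]), 'joint_vel': array([-0.0007, -0.0017,  0.0011, -0.0026,  0.0003,  0.    , -0.0005]), 'joint_torque': array([  0.005 , -59.776 ,   1.6141, -28.1953,   0.0129,   0.0051,
         0.    ]), 'eef_pos': array([ 0.2102, -0.6409,  0.2304]), 'tool_rot': array([-0.0008,  0.9875,  0.1578, -0.0002]), 'contact_force': array([ 0.1656, -0.891 , -0.193 ]), 'torque': array([0.06  , 0.0385, 0.0293]), 'grasp_force': 0.0, 'gripper_width': 1.0001363758082649}
```

View pics/top0.png

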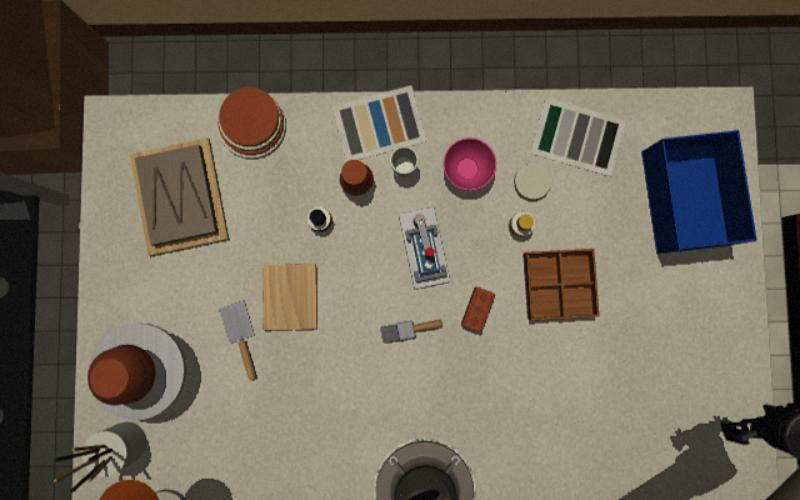

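View pics/scene0.png

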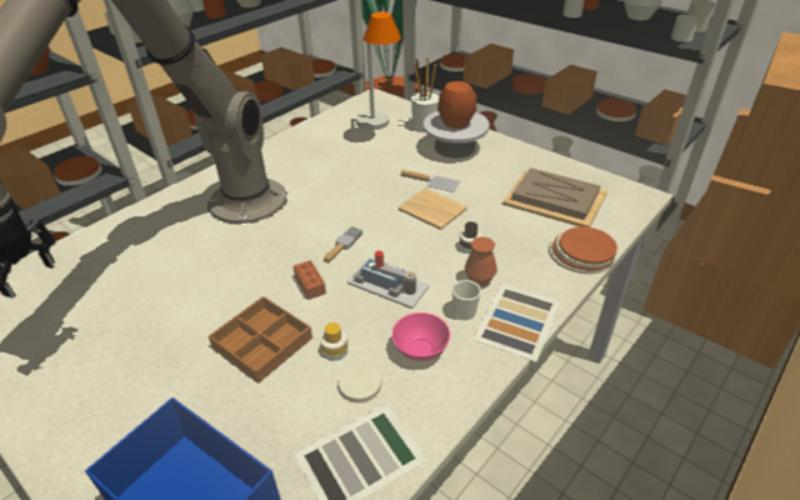

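The top view (picture px, 1.25×) shows the jig at (425,248), with its pivot at (419,219) and its knob at (430,253). The terracotta block is at (478,310), the board at (290,297), the caddy at (561,285), the yellow jar at (522,225) and the black jar at (319,219). No green or red jar shows in either view.

```bash
cat > m.py <<'E'
from h import *
np.set_printoptions(precision=4,suppress=True)
def blobs(c,lo,hi,box,z,amin=15,close=0):
    hsv=cv2.cvtColor(c['p'],cv2.COLOR_RGB2HSV); m=cv2.inRange(hsv,lo,hi)
    k=np.zeros_like(m); x0,y0,x1,y1=box; k[y0:y1,x0:x1]=m[y0:y1,x0:x1]
    if close: k=cv2.morphologyEx(k,cv2.MORPH_CLOSE,np.ones((close,close),np.uint8))
    cs,_=cv2.findContours(k,cv2.RETR_EXTERNAL,cv2.CHAIN_APPROX_NONE)
    out=[]
    for q in sorted(cs,key=cv2.contourArea,reverse=True):
        if cv2.contourArea(q)<amin: continue
        w=np.array([ray(c,u,v,z)[:2] for u,v in q[:,0]+0.0])
        r=cv2.minAreaRect((w*1000).astype(np.float32)); b=cv2.boxPoints(r)
        e=[b[1]-b[0],b[2]-b[1]]; L=max(e,key=np.linalg.norm)
        out.append((np.round(r[0],1),np.round(sorted(r[1]),1),round(np.degrees(np.arctan2(L[1],L[0]))%180,1),np.round(q[:,0].mean(0))))
    return out
E
python3 - <<'E'
from m import *
c=cam('top')
def show(n,*a,**k):
    for b in blobs(c,*a,**k)[:2]: print(n,*b)
show('bare',(0,110,50),(12,255,200),(360,220,410,275),.04,close=3)
show('board',(10,60,90),(25,255,255),(195,200,265,275),.012,close=3)
show('caddy',(3,60,30),(22,255,220),(410,190,490,265),.04,close=5)
show('yel',(20,120,100),(32,255,255),(400,165,440,200),.077)
show('blk',(0,0,0),(180,255,50),(240,160,272,190),.077)
show('knob',(0,150,100),(8,255,255),(330,190,360,215),.104)
show('knob',(172,150,100),(180,255,255),(330,190,360,215),.104)
s=c['p'][155:240,305:375]; cv2.imwrite('pics/jig.png',cv2.resize(s[:,:,::-1],None,fx=7,fy=7,interpolation=cv2.INTER_CUBIC))
# plate
show('plate',(0,0,140),(180,40,255),(315,160,365,235),.01,close=5)
E
```

```text
bare [ 431.2 -134.7] [51.6 98.8] 158.1 [382. 248.]
board [468.8 323. ] [130.  161.3] 0.9 [231. 237.]
caddy [ 489.5 -334.1] [166.5 173.5] 92.4 [449. 227.]
yel [ 636.8 -247.4] [29.7 32.6] 89.2 [421. 177.]
blk [653.1 243.5] [31.3 38.1] 44.4 [254. 174.]
knob [566.4 -16.1] [17.3 17.4] 179.0 [343. 201.]
plate [587.7 -10.7] [151.7 229.1] 179.2 [341. 196.]
```

View pics/jig.png

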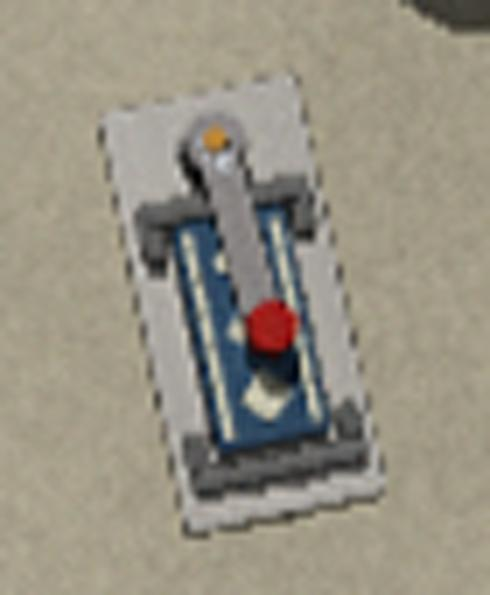

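The crop shows the plate's corners at (103,115), (297,75), (383,495) and (187,535). The lever is nearly shut over the blue block, with its pivot at about (218,145) and the knob top at (270,326).

```bash
cat >> h.py <<'E'
def pose():
    o=bot.get_obs(); r=R.from_quat(np.roll(o['tool_rot'],-1)); X=r.apply([1,0,0])
    return o,np.array(o['eef_pos']),np.degrees(np.arctan2(X[1],X[0])),r
def plan(x,y,z,th):
    """first turn az, then shift x,y,z in turned tool axes (mm)"""
    o,p,t,r=pose(); az=-((th-t+180)%360-180); q=np.radians(th)
    d=(np.array([x,y,z])-p*1000)
    print(f"t={o['t']:.1f} at {np.round(p*1000,1)} th={t:.1f} tilt={np.round(r.apply([0,0,1]),3)} F={np.round(o['contact_force'],1)} w={o['gripper_width']*85.4:.1f} g={o['grasp_force']:.1f}")
    print(f"  az={az:.1f} then x={d[0]*np.cos(q)+d[1]*np.sin(q):.1f} y={d[0]*np.sin(q)-d[1]*np.cos(q):.1f} z={-d[2]:.1f}")
E
python3 - <<'E'
from m import *
c=cam('top')
P=np.array([ray(c,305+u/7-.5,155+v/7-.5,.01)[:2] for u,v in[(103,115),(297,75),(383,495),(187,535)]])*1000
print(P); ctr=P.mean(0)
# corners: TL,(+x,+y) TR(+x,-y) BR BL
ax=(P[0]+P[1]-P[2]-P[3]); ay=(P[0]+P[3]-P[1]-P[2])
psi=np.arctan2(ax[1],ax[0]); print('len',np.linalg.norm(ax)/2,np.linalg.norm(ay)/2,np.degrees(psi),np.degrees(np.arctan2(-ay[0],ay[1])))
X=np.array([np.cos(psi),np.sin(psi)]);Y=np.array([-X[1],X[0]])
print('jig origin',ctr-15*X,'pivot',ctr+65*X)
k=ray(c,305+271/7-.5,155+326/7-.5,.104)[:2]*1000; d=k-(ctr+65*X); print('knob',k,'local',d@X,d@Y)
plan(*k,230,np.degrees(psi))
E
```

```text
[[668.9046  51.025 ]
 [685.5997 -35.0833]
 [499.3001 -69.3391]
 [482.9366  16.7716]]
len 189.259509585668 87.68161289130343 10.427575455822252 10.866144944536199
jig origin [569.433  -11.8713] pivot [648.1118   2.6081]
knob [566.1885 -16.6668] local -84.05883760430694 -4.129037230212407
t=0.2 at [ 210.1 -641.1  230.7] th=18.1 tilt=[-0.     0.001 -1.   ] F=[-0.1  0.1  0.2] w=85.6 g=0.0
  az=7.7 then x=463.2 y=-549.7 z=0.7
```

>>> jog_arm:
  rows:
    - {"az": 7.7, "fingers": 50}
    - {"x": 30.9, "y": -36.6}
    - {"x": 30.9, "y": -36.6}
    - {"x": 30.9, "y": -36.6}
    - {"x": 30.9, "y": -36.6}
    - {"x": 30.9, "y": -36.6}
    - {"x": 30.9, "y": -36.6}
    - {"x": 30.9, "y": -36.6}

```text
invalid input
```

>>> jog_arm:
  rows:
    - {"x": 30.9, "y": -36.6}
    - {"x": 30.9, "y": -36.6}
    - {"x": 30.9, "y": -36.6}
    - {"x": 30.9, "y": -36.6}
    - {"x": 30.9, "y": -36.6}
    - {"x": 30.9, "y": -36.6}
    - {"x": 30.9, "y": -36.6}
    - {"x": 30.9, "y": -36.6}

```text
invalid input
```

Run:
```python
from m import *
plan(566,-17,72,10.5)
c=cam('wrist'); save(c,'w1'); print(c['f'],c['T'])
print(bot.get_obs()['q'])
```

```text
t=0.2 at [ 210.1 -641.1  230.7] th=18.1 tilt=[-0.     0.001 -1.   ] F=[-0.1  0.1  0.2] w=85.6 g=0.0
  az=7.6 then x=463.7 y=-548.8 z=158.7
318.68009609240704 [[ 0.3114 -0.91   -0.2737  0.2816]
 [-0.9503 -0.2982 -0.0899 -0.619 ]
 [ 0.0002  0.2881 -0.9576  0.3732]
 [ 0.      0.      0.      1.    ]]
[ 1.1459  0.4774  0.0224  1.5558 -0.0115  1.1093 -0.0831]
```

View pics/w1.png

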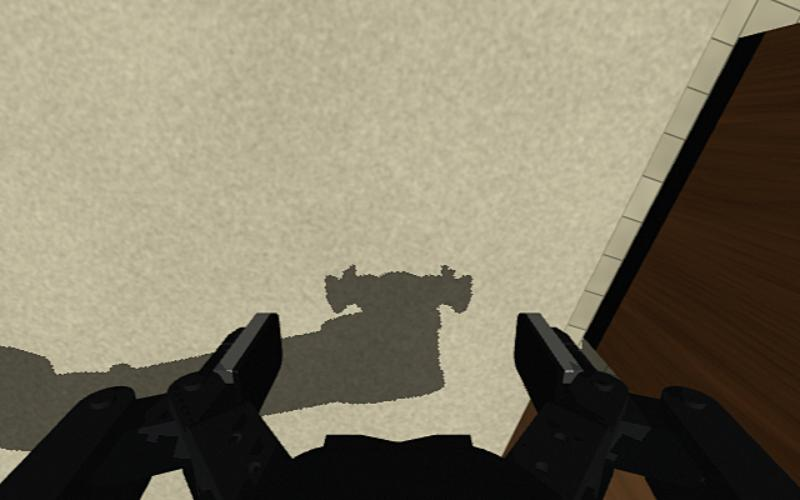

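Both calls were refused and the arm hasn't moved. The picture shows only empty bench and the fingers at (250,350) and (545,350). I'll try again with every field given in each row.

>>> jog_arm:
  rows:
    - {"x": 0, "y": 0, "z": 0, "ax": 0, "ay": 0, "az": 7.7, "fingers": 50}
    - {"x": 30.9, "y": -36.6, "z": 0, "ax": 0, "ay": 0, "az": 0, "fingers": 50}
    - {"x": 30.9, "y": -36.6, "z": 0, "ax": 0, "ay": 0, "az": 0, "fingers": 50}
    - {"x": 30.9, "y": -36.6, "z": 0, "ax": 0, "ay": 0, "az": 0, "fingers": 50}
    - {"x": 30.9, "y": -36.6, "z": 0, "ax": 0, "ay": 0, "az": 0, "fingers": 50}
    - {"x": 30.9, "y": -36.6, "z": 0, "ax": 0, "ay": 0, "az": 0, "fingers": 50}
    - {"x": 30.9, "y": -36.6, "z": 0, "ax": 0, "ay": 0, "az": 0, "fingers": 50}
    - {"x": 30.9, "y": -36.6, "z": 0, "ax": 0, "ay": 0, "az": 0, "fingers": 50}

```text
t: 1.05
eef_pos: [0.3772, -0.3485, 0.2315]
tool_rot: [0.0, 0.996, 0.091, 0.0]
contact_force: [0.6, -0.4, 0.1]
gripper_width: 0.583
grasp_force: 0.0
```

>>> jog_arm:
  rows:
    - {"x": 30.9, "y": -36.6, "fingers": 50}
    - {"x": 30.9, "y": -36.6, "fingers": 50}
    - {"x": 30.9, "y": -36.6, "fingers": 50}
    - {"x": 30.9, "y": -36.6, "fingers": 50}
    - {"x": 30.9, "y": -36.6, "fingers": 50}
    - {"x": 30.9, "y": -36.6, "fingers": 50}
    - {"x": 30.9, "y": -36.6, "fingers": 50}
    - {"x": 30.9, "y": -36.6, "fingers": 50}

```text
invalid input
```

Run:
```python
from m import *
plan(566,-17,72,10.5)
c=cam('wrist'); save(c,'w2'); np.save('w2.npy',c['p']); np.save('w2T.npy',c['T'])
print(bot.get_obs()['q'],[np.round(proj(c,[.566,-.017,.104])),np.round(proj(c,[.569,-.012,.05]))])
```

```text
t=1.1 at [ 377.2 -348.5  231.5] th=10.4 tilt=[ 0. -0. -1.] F=[ 0.6 -0.4  0.1] w=49.8 g=0.0
  az=-0.1 then x=246.1 y=-291.5 z=159.5
[ 0.6984  0.2138 -0.1037  1.9342  0.0208  0.995  -0.7926] [array([-129., -172.]), array([ -47., -124.])]
```

View pics/w2.png

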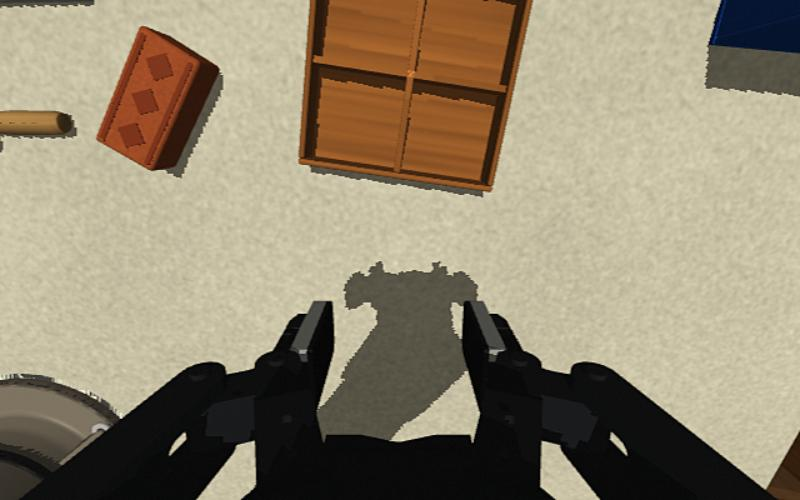

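Every row needs all seven fields. This view shows the bare block at (157,100) and the caddy at (415,75). I'll carry on towards the knob.

>>> jog_arm:
  rows:
    - {"x": 30.8, "y": -36.4, "z": 0, "ax": 0, "ay": 0, "az": 0, "fingers": 50}
    - {"x": 30.8, "y": -36.4, "z": 0, "ax": 0, "ay": 0, "az": 0, "fingers": 50}
    - {"x": 30.8, "y": -36.4, "z": 0, "ax": 0, "ay": 0, "az": 0, "fingers": 50}
    - {"x": 30.8, "y": -36.4, "z": 0, "ax": 0, "ay": 0, "az": 0, "fingers": 50}
    - {"x": 30.8, "y": -36.4, "z": 0, "ax": 0, "ay": 0, "az": 0, "fingers": 50}
    - {"x": 30.8, "y": -36.4, "z": 0, "ax": 0, "ay": 0, "az": 0, "fingers": 50}
    - {"x": 30.8, "y": -36.4, "z": 0, "ax": 0, "ay": 0, "az": 0, "fingers": 50}
    - {"x": 30.8, "y": -36.4, "z": 0, "ax": 0, "ay": 0, "az": 0, "fingers": 50}

```text
t: 1.9
eef_pos: [0.5668, -0.0178, 0.2314]
tool_rot: [0.0, 0.996, 0.091, 0.0]
contact_force: [0.3, -0.6, 0.8]
gripper_width: 0.583
grasp_force: 0.0
```

Run:
```python
from m import *
plan(566,-17,72,10.5)
c=cam('wrist'); save(c,'w3'); np.save('w3.npy',c['p']); np.save('w3T.npy',c['T'])
for n,p in dict(knob=[.566,-.017,.104],blk=[.569,-.012,.05],pivot=[.648,.0026,.064]).items(): print(n,np.round(np.array(proj(c,p))*1.25))
for lo,hi in(((0,150,80),(9,255,255)),((170,150,80),(180,255,255))):
  for b in blobs(c,lo,hi,(0,0,640,260),.104)[:2]: print('red',*b)
```

```text
t=1.9 at [566.8 -17.8 231.4] th=10.4 tilt=[ 0. -0. -1.] F=[ 0.3 -0.6  0.8] w=49.8 g=0.0
  az=-0.1 then x=-0.6 y=-0.9 z=159.4
knob [394. 237.]
blk [389. 215.]
pivot [388. 112.]
red [571.4 -17.8] [20.2 28. ] 9.8 [316. 183.]
red [ 721.5 -110.3] [21.6 84.5] 100.4 [468.  15.]
```

View pics/w3.png

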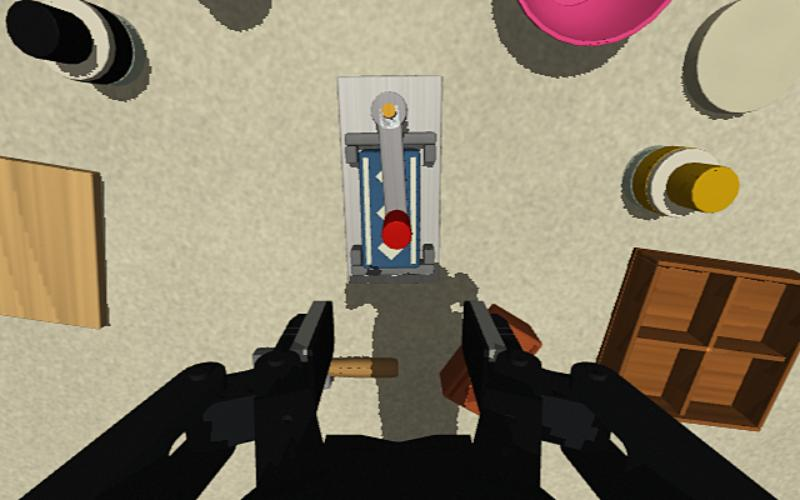

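The knob top is at (397,235), within 3 px of the prediction. The black jar is at (60,40), the yellow jar at (690,185), and the block, board and caddy are as expected. I'll lower the fingers around the knob.

>>> jog_arm:
  rows:
    - {"x": 0, "y": 1, "z": 40, "ax": 0, "ay": 0, "az": 0, "fingers": 50}
    - {"x": 0, "y": 0, "z": 40, "ax": 0, "ay": 0, "az": 0, "fingers": 50}
    - {"x": 0, "y": 0, "z": 40, "ax": 0, "ay": 0, "az": 0, "fingers": 50}
    - {"x": 0, "y": 0, "z": 37, "ax": 0, "ay": 0, "az": 0, "fingers": 50}
    - {"x": 0, "y": 0, "z": 0, "ax": 0, "ay": 0, "az": 0, "fingers": 32}
    - {"x": 0, "y": 0, "z": 0, "ax": 0, "ay": 0, "az": 0, "fingers": 32}
    - {"x": 0, "y": 0, "z": 0, "ax": 0, "ay": 0, "az": 0, "fingers": 32}
    - {"x": 0, "y": 0, "z": 0, "ax": 0, "ay": 0, "az": 0, "fingers": 32}

```text
t: 2.75
eef_pos: [0.5678, -0.0202, 0.0766]
tool_rot: [0.0, 0.996, 0.091, 0.002]
contact_force: [-0.6, -0.5, -0.8]
gripper_width: 0.375
grasp_force: 0.0
```

>>> jog_arm:
  rows:
    - {"x": 0.8, "y": 11.8, "z": 0, "ax": 0, "ay": 0, "az": -8, "fingers": 32}
    - {"x": 0.8, "y": 11.8, "z": 0, "ax": 0, "ay": 0, "az": -8, "fingers": 32}
    - {"x": 0.8, "y": 11.8, "z": 0, "ax": 0, "ay": 0, "az": -8, "fingers": 32}
    - {"x": 0.8, "y": 11.8, "z": 0, "ax": 0, "ay": 0, "az": -8, "fingers": 32}
    - {"x": 0, "y": 0, "z": 0, "ax": 0, "ay": 0, "az": 0, "fingers": 32}
    - {"x": 0, "y": 0, "z": 0, "ax": 0, "ay": 0, "az": 0, "fingers": 32}
    - {"x": 0, "y": 0, "z": 0, "ax": 0, "ay": 0, "az": 0, "fingers": 32}
    - {"x": 0, "y": 0, "z": 0, "ax": 0, "ay": 0, "az": 0, "fingers": 32}

```text
t: 3.55
eef_pos: [0.5868, -0.0615, 0.0746]
tool_rot: [0.0, 0.932, 0.362, 0.0]
contact_force: [-0.3, 0.1, 0.3]
gripper_width: 0.376
grasp_force: 0.0
```

Run:
```python
from m import *
o,p,t,r=pose(); a=np.radians(t-10.5+3); J=np.radians(10.5); 
d=p[:2]*1000-[648,2.6]; X=np.array([np.cos(J),np.sin(J)]);Y=np.array([-X[1],X[0]])
x,y=d@X,d@Y; print('radius',np.hypot(x,y),'q',np.degrees(np.arctan2(-y,-x)),'tool',t-10.5,p,o['contact_force'])
```

```text
radius 88.62866376985701 q 35.78442863031868 tool 31.91051807662685 [ 0.5868 -0.0615  0.0746] [-0.2931  0.1145  0.2846]
```

>>> jog_arm:
  rows:
    - {"x": 1.5, "y": 11.8, "z": 0, "ax": 0, "ay": 0, "az": -8.5, "fingers": 32}
    - {"x": 1.5, "y": 11.8, "z": 0, "ax": 0, "ay": 0, "az": -8.5, "fingers": 32}
    - {"x": 1.2, "y": 11.8, "z": 0, "ax": 0, "ay": 0, "az": -8.5, "fingers": 32}
    - {"x": 1.0, "y": 11.8, "z": 0, "ax": 0, "ay": 0, "az": -8.5, "fingers": 32}
    - {"x": 0.8, "y": 11.8, "z": 0, "ax": 0, "ay": 0, "az": -8.5, "fingers": 32}
    - {"x": 0.8, "y": 11.8, "z": 0, "ax": 0, "ay": 0, "az": -8, "fingers": 32}
    - {"x": 0.8, "y": 11.8, "z": 0, "ax": 0, "ay": 0, "az": -8, "fingers": 32}
    - {"x": 0, "y": 0, "z": 0, "ax": 0, "ay": 0, "az": 0, "fingers": 32}

```text
t: 4.35
eef_pos: [0.6642, -0.0847, 0.0741]
tool_rot: [-0.0, 0.636, 0.772, 0.0]
contact_force: [0.4, -0.1, -0.4]
gripper_width: 0.375
grasp_force: 0.0
```

```bash
cat > lev.py <<'E'
from m import *
def lev():
    o,p,t,r=pose(); J=np.radians(10.5)
    d=p[:2]*1000-[648,2.6]; X=np.array([np.cos(J),np.sin(J)]);Y=np.array([-X[1],X[0]])
    x,y=d@X,d@Y; print('radius',np.hypot(x,y),'q',np.degrees(np.arctan2(-y,-x)),'tool',t-10.5,p,o['contact_force'])
E
python3 -c "
from lev import *
lev()"
```

```text
radius 88.786168071821 q 89.99720805005387 tool 90.48717384652872 [ 0.6642 -0.0847  0.0741] [ 0.4239 -0.1179 -0.4254]
```

>>> jog_arm:
  rows:
    - {"x": 0.8, "y": 11.8, "z": 0, "ax": 0, "ay": 0, "az": -6, "fingers": 32}
    - {"x": 0.8, "y": 4, "z": 0, "ax": 0, "ay": 0, "az": 0, "fingers": 32}
    - {"x": 0, "y": -4, "z": 0, "ax": 0, "ay": 0, "az": 0, "fingers": 36}
    - {"x": 0, "y": 0, "z": -40, "ax": 0, "ay": 0, "az": 0, "fingers": 36}
    - {"x": 0, "y": 0, "z": -50, "ax": 0, "ay": 0, "az": 0, "fingers": 36}
    - {"x": 0, "y": 0, "z": -50, "ax": 0, "ay": 0, "az": 8.5, "fingers": 80}
    - {"x": 0, "y": 0, "z": 0, "ax": 0, "ay": 0, "az": 8.5, "fingers": 80}
    - {"x": 0, "y": 0, "z": 0, "ax": 0, "ay": 0, "az": 8.5, "fingers": 80}

```text
t: 5.15
eef_pos: [0.675, -0.0811, 0.217]
tool_rot: [0.002, 0.761, 0.649, 0.001]
contact_force: [-1.4, 1.0, -1.0]
gripper_width: 0.914
grasp_force: 0.0
```

>>> jog_arm:
  rows:
    - {"x": 0, "y": 0, "z": 0, "ax": 0, "ay": 0, "az": 8.5, "fingers": 80}
    - {"x": 0, "y": 0, "z": 0, "ax": 0, "ay": 0, "az": 8.5, "fingers": 80}
    - {"x": 0, "y": 0, "z": 0, "ax": 0, "ay": 0, "az": 8.5, "fingers": 80}
    - {"x": 0, "y": 0, "z": 0, "ax": 0, "ay": 0, "az": 8.5, "fingers": 80}
    - {"x": 0, "y": 0, "z": 0, "ax": 0, "ay": 0, "az": 8.5, "fingers": 80}
    - {"x": 0, "y": 0, "z": 0, "ax": 0, "ay": 0, "az": 8.5, "fingers": 80}
    - {"x": 0, "y": 0, "z": 0, "ax": 0, "ay": 0, "az": 8.5, "fingers": 80}
    - {"x": 0, "y": 0, "z": 0, "ax": 0, "ay": 0, "az": 8.5, "fingers": 80}

```text
t: 5.95
eef_pos: [0.6738, -0.0812, 0.2144]
tool_rot: [-0.0, 0.994, 0.112, 0.0]
contact_force: [-0.8, -0.1, 0.6]
gripper_width: 0.941
grasp_force: 0.0
```

```bash
python3 -c "
from m import *
plan(569,-12,231,10.5)"
```

```text
t=6.0 at [673.8 -81.2 214.4] th=12.9 tilt=[ 0.  0. -1.] F=[-0.8 -0.1  0.6] w=80.4 g=0.0
  az=2.4 then x=-90.5 y=-87.2 z=-16.6
```

>>> jog_arm:
  rows:
    - {"x": 0, "y": 0, "z": -17, "ax": 0, "ay": 0, "az": 2.4, "fingers": 80}
    - {"x": -30, "y": -29, "z": 0, "ax": 0, "ay": 0, "az": 0, "fingers": 80}
    - {"x": -30, "y": -29, "z": 0, "ax": 0, "ay": 0, "az": 0, "fingers": 80}
    - {"x": -30, "y": -29, "z": 0, "ax": 0, "ay": 0, "az": 0, "fingers": 80}
    - {"x": 0, "y": 0, "z": 0, "ax": 0, "ay": 0, "az": 0, "fingers": 80}
    - {"x": 0, "y": 0, "z": 0, "ax": 0, "ay": 0, "az": 0, "fingers": 80}
    - {"x": 0, "y": 0, "z": 0, "ax": 0, "ay": 0, "az": 0, "fingers": 80}
    - {"x": 0, "y": 0, "z": 0, "ax": 0, "ay": 0, "az": 0, "fingers": 80}

```text
t: 6.75
eef_pos: [0.5704, -0.0143, 0.2313]
tool_rot: [0.0, 0.995, 0.095, 0.0]
contact_force: [0.3, 0.1, -0.4]
gripper_width: 0.938
grasp_force: 0.0
```

Run:
```python
from m import *
plan(569,-12,231,10.5)
c=cam('wrist'); save(c,'w4')
for b in blobs(c,(98,70,40),(118,255,255),(240,60,400,260),.05,close=9)[:2]: print('blue',*b)
for b in blobs(c,(0,110,50),(12,255,255),(330,230,460,340),.04,close=5)[:2]: print('bare',*b)
for b in blobs(c,(3,80,30),(22,255,240),(450,180,640,360),.04,close=9)[:1]: print('caddy',*b)
for b in blobs(c,(20,130,60),(32,255,255),(480,80,640,190),.077)[:2]: print('yel',*b)
print([np.round(np.array(proj(c,[.637,-.247,.077]))*1.25)])
```

```text
t=6.8 at [570.4 -14.3 231.3] th=10.9 tilt=[ 0.001  0.    -1.   ] F=[ 0.3  0.1 -0.4] w=80.1 g=0.0
  az=0.4 then x=-0.9 y=-2.5 z=0.3
blue [572.9 -11.4] [48.8 99.5] 10.9 [314. 170.]
bare [ 441.2 -129.8] [ 66.3 107.6] 158.4 [383. 292.]
caddy [ 495.6 -327.2] [171.8 194.4] 91.8 [564. 268.]
yel [ 640.3 -237.7] [34.5 55. ] 75.4 [561. 155.]
yel [ 640.8 -199.5] [32.4 51.3] 173.3 [524. 147.]
[array([716., 199.])]
```

View pics/w4.png

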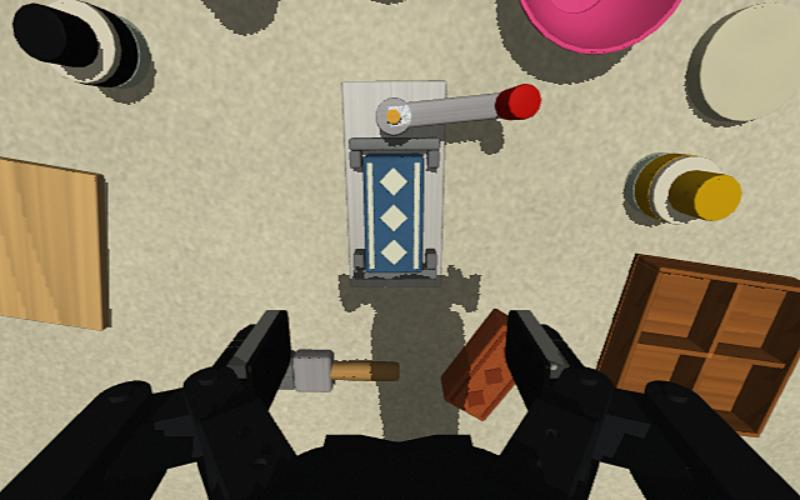

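The lever is open, with its knob at (518,102), and the blue block at (393,217) is clear. I'll go down and grip it across its 50 mm width.

>>> jog_arm:
  rows:
    - {"x": 1, "y": -2.5, "z": 30, "ax": 0, "ay": 0, "az": 0.2, "fingers": 75}
    - {"x": 0, "y": 0, "z": 45, "ax": 0, "ay": 0, "az": 0, "fingers": 75}
    - {"x": 0, "y": 0, "z": 45, "ax": 0, "ay": 0, "az": 0, "fingers": 75}
    - {"x": 0, "y": 0, "z": 45, "ax": 0, "ay": 0, "az": 0, "fingers": 75}
    - {"x": 0, "y": 0, "z": 30, "ax": 0, "ay": 0, "az": 0, "fingers": 75}
    - {"x": 0, "y": 0, "z": 21, "ax": 0, "ay": 0, "az": 0, "fingers": 75}
    - {"x": 0, "y": 0, "z": 0, "ax": 0, "ay": 0, "az": 0, "fingers": 75}
    - {"x": 0, "y": 0, "z": 0, "ax": 0, "ay": 0, "az": 0, "fingers": 75}

```text
t: 7.6
eef_pos: [0.5706, -0.0109, 0.0153]
tool_rot: [-0.0, 0.996, 0.094, -0.0]
contact_force: [1.5, 0.4, -0.6]
gripper_width: 0.879
grasp_force: 0.0
```

>>> jog_arm:
  rows:
    - {"x": 0, "y": 0, "z": 0, "ax": 0, "ay": 0, "az": 0, "fingers": 60}
    - {"x": 0, "y": 0, "z": 0, "ax": 0, "ay": 0, "az": 0, "fingers": 52}
    - {"x": 0, "y": 0, "z": 0, "ax": 0, "ay": 0, "az": 0, "fingers": 44}
    - {"x": 0, "y": 0, "z": 0, "ax": 0, "ay": 0, "az": 0, "fingers": 40}
    - {"x": 0, "y": 0, "z": 0, "ax": 0, "ay": 0, "az": 0, "fingers": 40}
    - {"x": 0, "y": 0, "z": 0, "ax": 0, "ay": 0, "az": 0, "fingers": 40}
    - {"x": 0, "y": 0, "z": 0, "ax": 0, "ay": 0, "az": 0, "fingers": 40}
    - {"x": 0, "y": 0, "z": 0, "ax": 0, "ay": 0, "az": 0, "fingers": 40}
  force: 50

```text
t: 8.4
eef_pos: [0.5714, -0.0107, 0.0169]
tool_rot: [0.0, 0.996, 0.094, 0.001]
contact_force: [-0.7, -0.1, 6.8]
gripper_width: 0.574
grasp_force: 53.4
```

>>> jog_arm:
  rows:
    - {"x": 0, "y": 0, "z": -10, "ax": 0, "ay": 0, "az": 0, "fingers": 40}
    - {"x": 0, "y": 0, "z": -15, "ax": 0, "ay": 0, "az": 0, "fingers": 40}
    - {"x": 0, "y": 0, "z": -30, "ax": 0, "ay": 0, "az": 0, "fingers": 40}
    - {"x": 0, "y": 0, "z": -40, "ax": 0, "ay": 0, "az": 0, "fingers": 40}
    - {"x": 0, "y": 0, "z": -30, "ax": 0, "ay": 0, "az": 0, "fingers": 40}
    - {"x": 0, "y": 0, "z": 0, "ax": 0, "ay": 0, "az": 4, "fingers": 40}
    - {"x": 0, "y": 0, "z": 0, "ax": 0, "ay": 0, "az": 6, "fingers": 40}
    - {"x": 0, "y": 0, "z": 0, "ax": 0, "ay": 0, "az": 0, "fingers": 40}

```text
t: 9.2
eef_pos: [0.5699, -0.0108, 0.1416]
tool_rot: [0.0, 1.0, 0.007, 0.0]
contact_force: [-0.1, 0.2, -3.7]
gripper_width: 0.575
grasp_force: 52.9
```

Run:
```python
from m import *
plan(469,323,22,0.9)
c=cam('wrist'); save(c,'w5',0.6)
```

```text
t=9.2 at [569.9 -10.8 141.6] th=0.8 tilt=[ 0.001 -0.    -1.   ] F=[-0.1  0.2 -3.7] w=49.1 g=52.9
  az=-0.1 then x=-95.7 y=-335.3 z=119.6
```

View pics/w5.png

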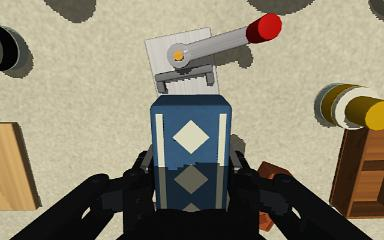

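The block is held level at (190,150) in the picture, and the 3.7 N reading matches its 0.3 kg. I'll take it to the board.

>>> jog_arm:
  rows:
    - {"x": -12, "y": -42, "z": 0, "ax": 0, "ay": 0, "az": 0, "fingers": 40}
    - {"x": -12, "y": -42, "z": 0, "ax": 0, "ay": 0, "az": 0, "fingers": 40}
    - {"x": -12, "y": -42, "z": 0, "ax": 0, "ay": 0, "az": 0, "fingers": 40}
    - {"x": -12, "y": -42, "z": 0, "ax": 0, "ay": 0, "az": 0, "fingers": 40}
    - {"x": -12, "y": -42, "z": 0, "ax": 0, "ay": 0, "az": 0, "fingers": 40}
    - {"x": -12, "y": -42, "z": 0, "ax": 0, "ay": 0, "az": 0, "fingers": 40}
    - {"x": -12, "y": -42, "z": 0, "ax": 0, "ay": 0, "az": 0, "fingers": 40}
    - {"x": -12, "y": -41, "z": 0, "ax": 0, "ay": 0, "az": 0, "fingers": 40}

```text
t: 10.05
eef_pos: [0.4682, 0.3243, 0.1405]
tool_rot: [0.0, 1.0, 0.009, -0.0]
contact_force: [0.8, -0.6, -3.3]
gripper_width: 0.579
grasp_force: 53.0
```

>>> jog_arm:
  rows:
    - {"x": 0, "y": 0, "z": 0, "ax": 0, "ay": 0, "az": 0, "fingers": 40}
    - {"x": 0, "y": 0, "z": 35, "ax": 0, "ay": 0, "az": 0, "fingers": 40}
    - {"x": 0, "y": 0, "z": 35, "ax": 0, "ay": 0, "az": 0, "fingers": 40}
    - {"x": 0, "y": 0, "z": 30, "ax": 0, "ay": 0, "az": 0, "fingers": 40}
    - {"x": 0, "y": 0, "z": 14, "ax": 0, "ay": 0, "az": 0, "fingers": 40}
    - {"x": 0, "y": 0, "z": 4, "ax": 0, "ay": 0, "az": 0, "fingers": 40}
    - {"x": 0, "y": 0, "z": 2, "ax": 0, "ay": 0, "az": 0, "fingers": 40}
    - {"x": 0, "y": 0, "z": 0, "ax": 0, "ay": 0, "az": 0, "fingers": 40}

```text
t: 10.85
eef_pos: [0.47, 0.3234, 0.0214]
tool_rot: [-0.001, 1.0, 0.008, 0.001]
contact_force: [0.3, -0.5, -2.7]
gripper_width: 0.576
grasp_force: 53.2
```

>>> jog_arm:
  rows:
    - {"x": 0, "y": 0, "z": 2, "ax": 0, "ay": 0, "az": 0, "fingers": 40}
    - {"x": 0, "y": 0, "z": 0, "ax": 0, "ay": 0, "az": 0, "fingers": 50}
    - {"x": 0, "y": 0, "z": 0, "ax": 0, "ay": 0, "az": 0, "fingers": 60}
    - {"x": 0, "y": 0, "z": 0, "ax": 0, "ay": 0, "az": 0, "fingers": 75}
    - {"x": 0, "y": 0, "z": 0, "ax": 0, "ay": 0, "az": 0, "fingers": 75}
    - {"x": 0, "y": 0, "z": -50, "ax": 0, "ay": 0, "az": 0, "fingers": 75}
    - {"x": 0, "y": 0, "z": -50, "ax": 0, "ay": 0, "az": 0, "fingers": 75}
    - {"x": 0, "y": 0, "z": -50, "ax": 0, "ay": 0, "az": 0, "fingers": 75}

```text
t: 11.65
eef_pos: [0.4688, 0.3227, 0.1699]
tool_rot: [0.0, 1.0, 0.008, -0.0]
contact_force: [1.0, -0.2, -0.3]
gripper_width: 0.878
grasp_force: 0.0
```

>>> jog_arm:
  rows:
    - {"x": 6, "y": 49, "z": 0, "ax": 0, "ay": 0, "az": 0, "fingers": 80}
    - {"x": 6, "y": 49, "z": 0, "ax": 0, "ay": 0, "az": 0, "fingers": 80}
    - {"x": 6, "y": 49, "z": 0, "ax": 0, "ay": 0, "az": 0, "fingers": 80}
    - {"x": 6, "y": 49, "z": 0, "ax": 0, "ay": 0, "az": 0, "fingers": 80}
    - {"x": 6, "y": 49, "z": 0, "ax": 0, "ay": 0, "az": 0, "fingers": 80}
    - {"x": 0, "y": 0, "z": 0, "ax": 0, "ay": 0, "az": 7.5, "fingers": 80}
    - {"x": 0, "y": 0, "z": 0, "ax": 0, "ay": 0, "az": 7.5, "fingers": 80}
    - {"x": 0, "y": 0, "z": 0, "ax": 0, "ay": 0, "az": 7.5, "fingers": 80}

```text
t: 12.45
eef_pos: [0.5029, 0.0776, 0.1685]
tool_rot: [-0.0, 0.982, -0.191, 0.0]
contact_force: [0.2, -0.3, -1.0]
gripper_width: 0.934
grasp_force: 0.0
```

Run:
```python
from m import *
c=cam('top')
def show(n,*a,**k):
    for b in blobs(c,*a,**k)[:2]: print(n,*b)
show('bare',(0,110,50),(12,255,200),(340,200,420,290),.04,close=3)
show('glazed',(98,70,40),(118,255,255),(195,200,265,275),.052,close=5)
show('yel',(20,120,100),(32,255,255),(390,155,450,210),.077)
show('blk',(0,0,0),(180,255,50),(230,150,282,200),.077)
plan(431.2,-134.7,150,-21.9)
save(c,'top1')
```

```text
bare [ 431.  -134.7] [51.7 99.3] 159.0 [382. 247.]
glazed [468.  322.4] [47.8 95.6] 0.0 [229. 237.]
yel [ 585.3 -225.2] [32.3 32.5] 178.2 [414. 194.]
blk [653.1 243.5] [31.3 38.1] 44.4 [254. 174.]
t=12.5 at [502.8  78.  168.5] th=-22.4 tilt=[ 0.  0. -1.] F=[ 0.6 -0.4  0.2] w=80.2 g=0.0
  az=-0.5 then x=12.9 y=224.1 z=18.5
```

The black jar and terracotta block haven't moved and the glazed block lies on the board. The yellow jar has been knocked to (585,-225). Next is the terracotta block.

>>> jog_arm:
  rows:
    - {"x": 0, "y": 0, "z": 0, "ax": 0, "ay": 0, "az": -0.9, "fingers": 65}
    - {"x": 3, "y": 45, "z": 0, "ax": 0, "ay": 0, "az": 0, "fingers": 65}
    - {"x": 3, "y": 45, "z": 0, "ax": 0, "ay": 0, "az": 0, "fingers": 65}
    - {"x": 3, "y": 45, "z": 0, "ax": 0, "ay": 0, "az": 0, "fingers": 65}
    - {"x": 3, "y": 45, "z": 0, "ax": 0, "ay": 0, "az": 0, "fingers": 65}
    - {"x": 3, "y": 44, "z": 0, "ax": 0, "ay": 0, "az": 0, "fingers": 65}
    - {"x": 0, "y": 0, "z": 0, "ax": 0, "ay": 0, "az": 0, "fingers": 65}
    - {"x": 0, "y": 0, "z": 0, "ax": 0, "ay": 0, "az": 0, "fingers": 65}

```text
t: 13.3
eef_pos: [0.4373, -0.1371, 0.1684]
tool_rot: [-0.0, 0.984, -0.18, 0.0]
contact_force: [-0.5, 0.1, -0.5]
gripper_width: 0.761
grasp_force: 0.0
```

Run:
```python
from m import *
plan(431.2,-134.7,9,-21.3)
c=cam('wrist'); save(c,'w6',0.8); print(np.round(.8*np.array(proj(c,[.431,-.1347,.04]))))
```

```text
t=13.3 at [ 437.3 -137.1  168.4] th=-20.7 tilt=[ 0. -0. -1.] F=[-0.5  0.1 -0.5] w=65.0 g=0.0
  az=0.6 then x=-6.6 y=-0.1 z=159.4
[254. 157.]
```

View pics/w6.png

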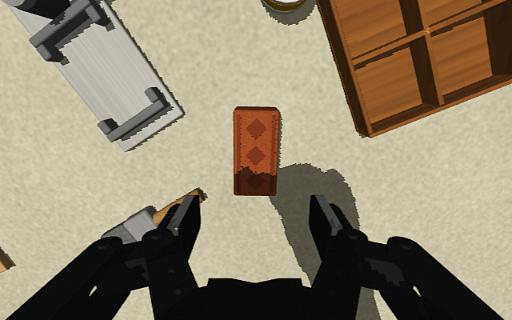

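The block is at (256,152) and straight between the fingers, about 4 mm ahead of the prediction. The brush tip at (203,192) stays clear of the left finger.

>>> jog_arm:
  rows:
    - {"x": -3, "y": 1.5, "z": 0, "ax": 0, "ay": 0, "az": 0.5, "fingers": 65}
    - {"x": 0, "y": 0, "z": 45, "ax": 0, "ay": 0, "az": 0, "fingers": 65}
    - {"x": 0, "y": 0, "z": 45, "ax": 0, "ay": 0, "az": 0, "fingers": 65}
    - {"x": 0, "y": 0, "z": 40, "ax": 0, "ay": 0, "az": 0, "fingers": 65}
    - {"x": 0, "y": 0, "z": 20, "ax": 0, "ay": 0, "az": 0, "fingers": 65}
    - {"x": 0, "y": 0, "z": 9, "ax": 0, "ay": 0, "az": 0, "fingers": 65}
    - {"x": 0, "y": 0, "z": 0, "ax": 0, "ay": 0, "az": 0, "fingers": 65}
    - {"x": 0, "y": 0, "z": 0, "ax": 0, "ay": 0, "az": 0, "fingers": 60}

```text
t: 14.15
eef_pos: [0.4351, -0.1364, 0.0101]
tool_rot: [-0.0, 0.983, -0.184, 0.001]
contact_force: [0.7, 0.2, 1.1]
gripper_width: 0.705
grasp_force: 0.0
```

>>> jog_arm:
  rows:
    - {"x": 0, "y": 0, "z": 0, "ax": 0, "ay": 0, "az": 0, "fingers": 52}
    - {"x": 0, "y": 0, "z": 0, "ax": 0, "ay": 0, "az": 0, "fingers": 44}
    - {"x": 0, "y": 0, "z": 0, "ax": 0, "ay": 0, "az": 0, "fingers": 40}
    - {"x": 0, "y": 0, "z": 0, "ax": 0, "ay": 0, "az": 0, "fingers": 40}
    - {"x": 0, "y": 0, "z": 0, "ax": 0, "ay": 0, "az": 0, "fingers": 40}
    - {"x": 0, "y": 0, "z": 0, "ax": 0, "ay": 0, "az": 0, "fingers": 40}
    - {"x": 0, "y": 0, "z": 0, "ax": 0, "ay": 0, "az": 0, "fingers": 40}
    - {"x": 0, "y": 0, "z": 0, "ax": 0, "ay": 0, "az": 0, "fingers": 40}
  force: 50

```text
t: 14.95
eef_pos: [0.4353, -0.137, 0.0108]
tool_rot: [0.0, 0.983, -0.184, 0.001]
contact_force: [-0.3, 1.0, 5.4]
gripper_width: 0.577
grasp_force: 51.8
```

>>> jog_arm:
  rows:
    - {"x": 0, "y": 0, "z": -10, "ax": 0, "ay": 0, "az": 0, "fingers": 40}
    - {"x": 0, "y": 0, "z": -30, "ax": 0, "ay": 0, "az": 0, "fingers": 40}
    - {"x": 0, "y": 0, "z": -50, "ax": 0, "ay": 0, "az": 0, "fingers": 40}
    - {"x": 0, "y": 0, "z": -50, "ax": 0, "ay": 0, "az": 0, "fingers": 40}
    - {"x": 0, "y": 0, "z": 0, "ax": 0, "ay": 0, "az": -8, "fingers": 40}
    - {"x": 0, "y": 0, "z": 0, "ax": 0, "ay": 0, "az": -8, "fingers": 40}
    - {"x": 0, "y": 0, "z": 0, "ax": 0, "ay": 0, "az": -8, "fingers": 40}
    - {"x": 0, "y": 0, "z": 0, "ax": 0, "ay": 0, "az": -8, "fingers": 40}

```text
t: 15.75
eef_pos: [0.4335, -0.1369, 0.1502]
tool_rot: [0.0, 0.995, 0.096, 0.0]
contact_force: [-0.1, 0.5, -3.9]
gripper_width: 0.575
grasp_force: 53.7
```

Run:
```python
from m import *
plan(571.4,-10.7,145,10.8)
c=cam('wrist')
a=cv2.imread('pics/w5.png'); b=cv2.resize(c['p'][:,:,::-1],None,fx=.6,fy=.6); cv2.imwrite('pics/w7.png',np.hstack([a,b]))
```

```text
t=15.8 at [ 433.5 -136.9  150.2] th=11.1 tilt=[ 0.    -0.001 -1.   ] F=[-0.1  0.5 -3.9] w=49.1 g=53.7
  az=0.3 then x=159.1 y=-98.1 z=5.2
```

View pics/w7.png

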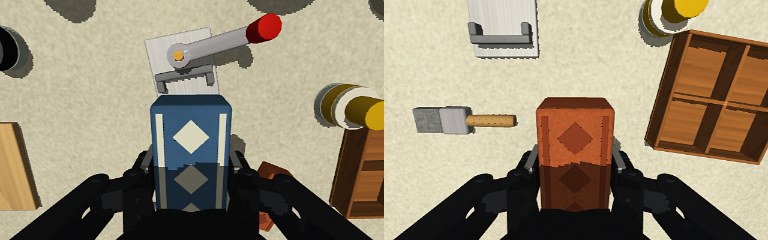

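In both pictures the diamond sits at the same place (x 190, y 137), so the new block is held where the old one was. I'll set it down at the same TCP position.

>>> jog_arm:
  rows:
    - {"x": 0, "y": 0, "z": 0, "ax": 0, "ay": 0, "az": 0.3, "fingers": 40}
    - {"x": 39.8, "y": -24.5, "z": 0, "ax": 0, "ay": 0, "az": 0, "fingers": 40}
    - {"x": 39.8, "y": -24.5, "z": 0, "ax": 0, "ay": 0, "az": 0, "fingers": 40}
    - {"x": 39.8, "y": -24.5, "z": 0, "ax": 0, "ay": 0, "az": 0, "fingers": 40}
    - {"x": 39.8, "y": -24.5, "z": 0, "ax": 0, "ay": 0, "az": 0, "fingers": 40}
    - {"x": 0, "y": 0, "z": 40, "ax": 0, "ay": 0, "az": 0, "fingers": 40}
    - {"x": 0, "y": 0, "z": 35, "ax": 0, "ay": 0, "az": 0, "fingers": 40}
    - {"x": 0, "y": 0, "z": 0, "ax": 0, "ay": 0, "az": 0, "fingers": 40}

```text
t: 16.6
eef_pos: [0.5687, -0.0118, 0.07]
tool_rot: [-0.0, 0.996, 0.09, -0.005]
contact_force: [-1.9, -1.2, -4.3]
gripper_width: 0.575
grasp_force: 54.1
```

Run:
```python
from m import *
plan(571.4,-10.7,21,10.8)
```

```text
t=16.6 at [568.7 -11.8  70. ] th=10.3 tilt=[-0.01  -0.001 -1.   ] F=[-1.9 -1.2 -4.3] w=49.1 g=54.1
  az=-0.5 then x=2.9 y=-0.6 z=49.0
```

>>> jog_arm:
  rows:
    - {"x": 0, "y": 0, "z": 20, "ax": 0, "ay": 0, "az": 0, "fingers": 40}
    - {"x": 0, "y": 0, "z": 0, "ax": 0, "ay": 0, "az": 0, "fingers": 40}
    - {"x": 0, "y": 0, "z": 0, "ax": 0, "ay": 0, "az": 0, "fingers": 40}
    - {"x": 0, "y": 0, "z": 0, "ax": 0, "ay": 0, "az": 0, "fingers": 40}
    - {"x": 0, "y": 0, "z": 0, "ax": 0, "ay": 0, "az": 0, "fingers": 40}
    - {"x": 0, "y": 0, "z": 0, "ax": 0, "ay": 0, "az": 0, "fingers": 40}
    - {"x": 0, "y": 0, "z": 0, "ax": 0, "ay": 0, "az": 0, "fingers": 40}
    - {"x": 0, "y": 0, "z": 0, "ax": 0, "ay": 0, "az": 0, "fingers": 40}

```text
t: 17.4
eef_pos: [0.5729, -0.0116, 0.0545]
tool_rot: [0.0, 0.996, 0.091, 0.0]
contact_force: [0.7, -0.2, -4.3]
gripper_width: 0.576
grasp_force: 54.1
```

Run:
```python
from m import *
plan(571.4,-10.7,21,10.8)
```

```text
t=17.4 at [572.9 -11.6  54.5] th=10.4 tilt=[ 0. -0. -1.] F=[ 0.7 -0.2 -4.3] w=49.2 g=54.1
  az=-0.4 then x=-1.3 y=-1.2 z=33.5
```

>>> jog_arm:
  rows:
    - {"x": -1.3, "y": -1.0, "z": 5, "ax": 0, "ay": 0, "az": -0.4, "fingers": 40}
    - {"x": 0, "y": 0, "z": 5, "ax": 0, "ay": 0, "az": 0, "fingers": 40}
    - {"x": 0, "y": 0, "z": 5, "ax": 0, "ay": 0, "az": 0, "fingers": 40}
    - {"x": 0, "y": 0, "z": 5, "ax": 0, "ay": 0, "az": 0, "fingers": 40}
    - {"x": 0, "y": 0, "z": 0, "ax": 0, "ay": 0, "az": 0, "fingers": 40}
    - {"x": 0, "y": 0, "z": 0, "ax": 0, "ay": 0, "az": 0, "fingers": 40}
    - {"x": 0, "y": 0, "z": 0, "ax": 0, "ay": 0, "az": 0, "fingers": 40}
    - {"x": 0, "y": 0, "z": 0, "ax": 0, "ay": 0, "az": 0, "fingers": 40}

```text
t: 18.2
eef_pos: [0.5716, -0.0109, 0.0345]
tool_rot: [0.0, 0.996, 0.095, 0.0]
contact_force: [-0.1, 0.3, -3.5]
gripper_width: 0.576
grasp_force: 54.3
```

Its underside is below the wall tops and there is no contact force. I'll go on down.

>>> jog_arm:
  rows:
    - {"x": 0, "y": 0, "z": 4, "ax": 0, "ay": 0, "az": 0, "fingers": 40}
    - {"x": 0, "y": 0, "z": 4, "ax": 0, "ay": 0, "az": 0, "fingers": 40}
    - {"x": 0, "y": 0, "z": 3, "ax": 0, "ay": 0, "az": 0, "fingers": 40}
    - {"x": 0, "y": 0, "z": 2, "ax": 0, "ay": 0, "az": 0, "fingers": 40}
    - {"x": 0, "y": 0, "z": 1, "ax": 0, "ay": 0, "az": 0, "fingers": 40}
    - {"x": 0, "y": 0, "z": 0, "ax": 0, "ay": 0, "az": 0, "fingers": 40}
    - {"x": 0, "y": 0, "z": 0, "ax": 0, "ay": 0, "az": 0, "fingers": 40}
    - {"x": 0, "y": 0, "z": 0, "ax": 0, "ay": 0, "az": 0, "fingers": 40}

```text
t: 19.0
eef_pos: [0.5711, -0.0109, 0.0208]
tool_rot: [0.0, 0.996, 0.095, -0.0]
contact_force: [-4.1, -0.8, 5.6]
gripper_width: 0.576
grasp_force: 55.3
```

>>> jog_arm:
  rows:
    - {"x": 0, "y": 0, "z": 0, "ax": 0, "ay": 0, "az": 0, "fingers": 52}
    - {"x": 0, "y": 0, "z": 0, "ax": 0, "ay": 0, "az": 0, "fingers": 62}
    - {"x": 0, "y": 0, "z": 0, "ax": 0, "ay": 0, "az": 0, "fingers": 70}
    - {"x": 0, "y": 0, "z": -40, "ax": 0, "ay": 0, "az": 0, "fingers": 70}
    - {"x": 0, "y": 0, "z": -50, "ax": 0, "ay": 0, "az": 0, "fingers": 70}
    - {"x": 0, "y": 0, "z": -50, "ax": 0, "ay": 0, "az": 0, "fingers": 70}
    - {"x": 0, "y": 0, "z": -50, "ax": 0, "ay": 0, "az": 0, "fingers": 50}
    - {"x": 0, "y": 0, "z": -10, "ax": 0, "ay": 0, "az": 0, "fingers": 50}

```text
t: 19.8
eef_pos: [0.575, -0.0104, 0.2269]
tool_rot: [0.0, 0.996, 0.094, 0.005]
contact_force: [0.3, -0.9, 0.4]
gripper_width: 0.58
grasp_force: 0.0
```

Run:
```python
from m import *
c=cam('wrist'); save(c,'w8',1)
plan(571.4,-10.7,231,10.8)
for b in blobs(c,(0,110,40),(12,255,255),(270,90,360,240),.05,close=9)[:1]: print('bare',*b)
for b in blobs(c,(0,150,80),(9,255,255),(380,40,460,110),.095)[:1]: print('knob',*b)
t=cam('top')
for b in blobs(t,(0,150,100),(8,255,255),(335,140,400,200),.104,amin=8)[:2]: print('knob',*b)
for b in blobs(t,(20,120,100),(32,255,255),(380,155,450,230),.077)[:2]: print('yel',*b)
for b in blobs(t,(0,0,0),(180,255,50),(230,150,282,200),.077)[:2]: print('blk',*b)
```

```text
t=19.9 at [574.4 -10.5 225.7] th=10.8 tilt=[ 0.009  0.    -1.   ] F=[ 0.3 -0.7 -0.1] w=50.2 g=0.0
  az=0.0 then x=-3.0 y=-0.4 z=-5.3
bare [570.  -12.1] [ 49.3 101. ] 10.6 [317. 180.]
knob [674.6 -80.5] [21.1 21.2] 0.4 [423.  89.]
yel [ 585.2 -225.2] [32.4 32.7] 178.3 [414. 194.]
blk [653.9 244.2] [31.3 36. ] 44.4 [254. 174.]
```

View pics/w8.png

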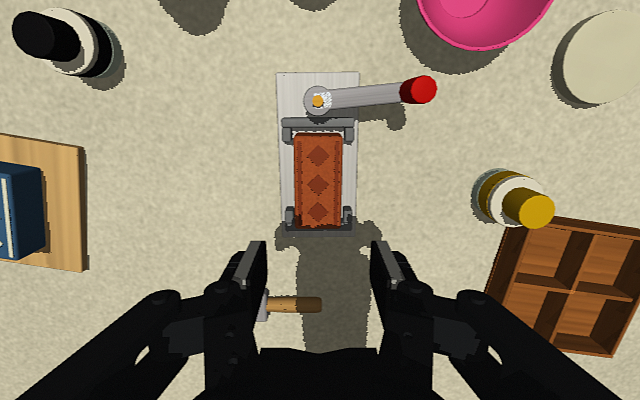

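The bare block is seated at (317,180) and the lever is open with its knob at (418,90). Now I'll shut the lever, starting by turning the tool to its direction.

>>> jog_arm:
  rows:
    - {"x": 0, "y": 0, "z": 0, "ax": 0, "ay": 0, "az": -8.1, "fingers": 50}
    - {"x": 0, "y": 0, "z": 0, "ax": 0, "ay": 0, "az": -8.1, "fingers": 50}
    - {"x": 0, "y": 0, "z": 0, "ax": 0, "ay": 0, "az": -8.1, "fingers": 50}
    - {"x": 0, "y": 0, "z": 0, "ax": 0, "ay": 0, "az": -8.1, "fingers": 50}
    - {"x": 0, "y": 0, "z": 0, "ax": 0, "ay": 0, "az": -8.1, "fingers": 50}
    - {"x": 0, "y": 0, "z": 0, "ax": 0, "ay": 0, "az": -8.1, "fingers": 50}
    - {"x": 0, "y": 0, "z": 0, "ax": 0, "ay": 0, "az": -8.1, "fingers": 50}
    - {"x": 0, "y": 0, "z": 0, "ax": 0, "ay": 0, "az": -8.1, "fingers": 50}

```text
t: 20.7
eef_pos: [0.5701, -0.011, 0.2176]
tool_rot: [-0.001, 0.788, 0.616, -0.001]
contact_force: [0.2, -0.7, 0.5]
gripper_width: 0.583
grasp_force: 0.0
```

>>> jog_arm:
  rows:
    - {"x": 0, "y": 0, "z": 0, "ax": 0, "ay": 0, "az": -8.1, "fingers": 50}
    - {"x": 0, "y": 0, "z": 0, "ax": 0, "ay": 0, "az": -8.1, "fingers": 50}
    - {"x": 0, "y": 0, "z": 0, "ax": 0, "ay": 0, "az": -8.1, "fingers": 50}
    - {"x": 0, "y": 0, "z": 0, "ax": 0, "ay": 0, "az": -8.1, "fingers": 50}
    - {"x": 0, "y": 0, "z": 0, "ax": 0, "ay": 0, "az": 0, "fingers": 50}
    - {"x": 0, "y": 0, "z": 0, "ax": 0, "ay": 0, "az": 0, "fingers": 50}
    - {"x": 0, "y": 0, "z": 0, "ax": 0, "ay": 0, "az": 0, "fingers": 50}
    - {"x": 0, "y": 0, "z": 0, "ax": 0, "ay": 0, "az": 0, "fingers": 50}

```text
t: 21.5
eef_pos: [0.5713, -0.0108, 0.2199]
tool_rot: [-0.0, 0.588, 0.809, -0.0]
contact_force: [0.2, 0.4, -0.2]
gripper_width: 0.587
grasp_force: 0.0
```

Run:
```python
from m import *
plan(674.5,-81,75,107.7)
```

```text
t=21.5 at [571.3 -10.8 219.9] th=108.0 tilt=[-0.  0. -1.] F=[ 0.2  0.4 -0.2] w=50.1 g=0.0
  az=0.3 then x=-98.3 y=77.0 z=144.9
```

>>> jog_arm:
  rows:
    - {"x": -32.8, "y": 25.7, "z": 0, "ax": 0, "ay": 0, "az": 0, "fingers": 50}
    - {"x": -32.8, "y": 25.7, "z": 0, "ax": 0, "ay": 0, "az": 0, "fingers": 50}
    - {"x": -32.8, "y": 25.7, "z": 0, "ax": 0, "ay": 0, "az": 0, "fingers": 50}
    - {"x": 0, "y": 0, "z": 40, "ax": 0, "ay": 0, "az": 0, "fingers": 50}
    - {"x": 0, "y": 0, "z": 20, "ax": 0, "ay": 0, "az": 0, "fingers": 50}
    - {"x": 0, "y": 0, "z": 0, "ax": 0, "ay": 0, "az": 0, "fingers": 50}
    - {"x": 0, "y": 0, "z": 0, "ax": 0, "ay": 0, "az": 0, "fingers": 50}
    - {"x": 0, "y": 0, "z": 0, "ax": 0, "ay": 0, "az": 0, "fingers": 50}

```text
t: 22.3
eef_pos: [0.6763, -0.0801, 0.1623]
tool_rot: [0.001, 0.587, 0.809, 0.001]
contact_force: [-0.4, -0.0, 0.7]
gripper_width: 0.583
grasp_force: 0.0
```

Run:
```python
from m import *
plan(674.5,-81,75,107.7)
```

```text
t=22.3 at [676.3 -80.1 162.3] th=108.1 tilt=[ 0.003 -0.    -1.   ] F=[-0.4 -0.   0.7] w=49.8 g=0.0
  az=0.4 then x=-0.3 y=-2.0 z=87.3
```

Next I'll go down, cage the knob, and swing it back in 8° steps.

>>> jog_arm:
  rows:
    - {"x": 0, "y": -1.5, "z": 45, "ax": 0, "ay": 0, "az": 0, "fingers": 50}
    - {"x": 0, "y": 0, "z": 42, "ax": 0, "ay": 0, "az": 0, "fingers": 50}
    - {"x": 0, "y": 0, "z": 0, "ax": 0, "ay": 0, "az": 0, "fingers": 50}
    - {"x": 0, "y": 0, "z": 0, "ax": 0, "ay": 0, "az": 0, "fingers": 32}
    - {"x": 0, "y": 0, "z": 0, "ax": 0, "ay": 0, "az": 0, "fingers": 32}
    - {"x": 0, "y": 0, "z": 0, "ax": 0, "ay": 0, "az": 0, "fingers": 32}
    - {"x": 0, "y": 0, "z": 0, "ax": 0, "ay": 0, "az": 0, "fingers": 32}
    - {"x": 0, "y": 0, "z": 0, "ax": 0, "ay": 0, "az": 0, "fingers": 32}

```text
t: 23.1
eef_pos: [0.6744, -0.081, 0.0744]
tool_rot: [0.001, 0.587, 0.809, 0.0]
contact_force: [0.6, -0.1, 0.5]
gripper_width: 0.373
grasp_force: 0.0
```

>>> jog_arm:
  rows:
    - {"x": 0.8, "y": -11.8, "z": 0, "ax": 0, "ay": 0, "az": 8, "fingers": 32}
    - {"x": 0.8, "y": -11.8, "z": 0, "ax": 0, "ay": 0, "az": 8, "fingers": 32}
    - {"x": 0.8, "y": -11.8, "z": 0, "ax": 0, "ay": 0, "az": 8, "fingers": 32}
    - {"x": 0.8, "y": -11.8, "z": 0, "ax": 0, "ay": 0, "az": 8, "fingers": 32}
    - {"x": 0.8, "y": -11.8, "z": 0, "ax": 0, "ay": 0, "az": 8, "fingers": 32}
    - {"x": 0.8, "y": -11.8, "z": 0, "ax": 0, "ay": 0, "az": 8, "fingers": 32}
    - {"x": 0, "y": 0, "z": 0, "ax": 0, "ay": 0, "az": 0, "fingers": 32}
    - {"x": 0, "y": 0, "z": 0, "ax": 0, "ay": 0, "az": 0, "fingers": 32}

```text
t: 23.9
eef_pos: [0.6056, -0.0739, 0.0737]
tool_rot: [0.0, 0.865, 0.502, 0.0]
contact_force: [-0.2, -2.0, 1.2]
gripper_width: 0.378
grasp_force: 0.0
```

```bash
python3 -c "
from lev import *
lev()"
```

```text
radius 87.47398140426401 q 50.515475180948116 tool 49.787567533076995 [ 0.6056 -0.0739  0.0737] [-0.187  -2.0247  1.2031]
```

>>> jog_arm:
  rows:
    - {"x": 0.8, "y": -11.8, "z": 0, "ax": 0, "ay": 0, "az": 8, "fingers": 32}
    - {"x": 0.8, "y": -11.8, "z": 0, "ax": 0, "ay": 0, "az": 8, "fingers": 32}
    - {"x": 0.8, "y": -11.8, "z": 0, "ax": 0, "ay": 0, "az": 8, "fingers": 32}
    - {"x": 0.8, "y": -11.8, "z": 0, "ax": 0, "ay": 0, "az": 8, "fingers": 32}
    - {"x": 0.8, "y": -11.8, "z": 0, "ax": 0, "ay": 0, "az": 8, "fingers": 32}
    - {"x": 0.8, "y": -11.8, "z": 0, "ax": 0, "ay": 0, "az": 8, "fingers": 32}
    - {"x": 0, "y": -2, "z": 0, "ax": 0, "ay": 0, "az": 0, "fingers": 32}
    - {"x": 0, "y": 0, "z": 0, "ax": 0, "ay": 0, "az": 0, "fingers": 32}

```text
t: 24.7
eef_pos: [0.5647, -0.0161, 0.0733]
tool_rot: [-0.0, 0.994, 0.108, 0.0]
contact_force: [0.1, -0.2, 0.2]
gripper_width: 0.377
grasp_force: 0.0
```

```bash
python3 -c "
from lev import *
lev()"
```

```text
radius 85.4036743944859 q 2.1430493268013953 tool 1.9043424691046216 [ 0.5647 -0.0161  0.0733] [ 0.093  -0.2001  0.1936]
```

>>> jog_arm:
  rows:
    - {"x": 0, "y": -3, "z": 0, "ax": 0, "ay": 0, "az": 0, "fingers": 32}
    - {"x": 0, "y": -2, "z": 0, "ax": 0, "ay": 0, "az": 0, "fingers": 32}
    - {"x": 0, "y": -2, "z": 0, "ax": 0, "ay": 0, "az": 0, "fingers": 32}
    - {"x": 0, "y": 0, "z": 0, "ax": 0, "ay": 0, "az": 0, "fingers": 32}
    - {"x": 0, "y": 0, "z": 0, "ax": 0, "ay": 0, "az": 0, "fingers": 32}
    - {"x": 0, "y": 0, "z": 0, "ax": 0, "ay": 0, "az": 0, "fingers": 32}
    - {"x": 0, "y": 0, "z": 0, "ax": 0, "ay": 0, "az": 0, "fingers": 32}
    - {"x": 0, "y": 0, "z": 0, "ax": 0, "ay": 0, "az": 0, "fingers": 32}

```text
t: 25.5
eef_pos: [0.5627, -0.0095, 0.0733]
tool_rot: [-0.0, 0.994, 0.105, 0.0]
contact_force: [-1.2, -0.4, -0.1]
gripper_width: 0.369
grasp_force: 0.4
```

```bash
python3 -c "
from lev import *
lev()"
```

```text
radius 86.1933141826615 q -2.431055705040326 tool 1.555301216757881 [ 0.5627 -0.0095  0.0733] [-1.25   -0.3814 -0.1496]
```

>>> jog_arm:
  rows:
    - {"x": 0, "y": 4, "z": 0, "ax": 0, "ay": 0, "az": 0, "fingers": 36}
    - {"x": 0, "y": 0, "z": 0, "ax": 0, "ay": 0, "az": 0, "fingers": 40}
    - {"x": 0, "y": 0, "z": -40, "ax": 0, "ay": 0, "az": 0, "fingers": 40}
    - {"x": 0, "y": 0, "z": -40, "ax": 0, "ay": 0, "az": 0, "fingers": 40}
    - {"x": 0, "y": 0, "z": -40, "ax": 0, "ay": 0, "az": 0, "fingers": 70}
    - {"x": 0, "y": -45, "z": 0, "ax": 0, "ay": 0, "az": 0, "fingers": 70}
    - {"x": 0, "y": -45, "z": 0, "ax": 0, "ay": 0, "az": 0, "fingers": 70}
    - {"x": 0, "y": -45, "z": 0, "ax": 0, "ay": 0, "az": 0, "fingers": 70}

```text
t: 26.3
eef_pos: [0.5352, 0.1199, 0.194]
tool_rot: [-0.0, 0.995, 0.104, 0.001]
contact_force: [-0.3, 0.7, 1.3]
gripper_width: 0.822
grasp_force: 0.0
```

>>> jog_arm:
  rows:
    - {"x": 0, "y": -45, "z": 0, "ax": 0, "ay": 0, "az": 0, "fingers": 70}
    - {"x": 0, "y": -40, "z": 0, "ax": 0, "ay": 0, "az": 0, "fingers": 70}
    - {"x": 0, "y": 0, "z": 0, "ax": 0, "ay": 0, "az": 0, "fingers": 70}
    - {"x": 0, "y": 0, "z": 0, "ax": 0, "ay": 0, "az": 0, "fingers": 70}
    - {"x": 0, "y": 0, "z": 0, "ax": 0, "ay": 0, "az": 0, "fingers": 70}
    - {"x": 0, "y": 0, "z": 0, "ax": 0, "ay": 0, "az": 0, "fingers": 70}
    - {"x": 0, "y": 0, "z": 0, "ax": 0, "ay": 0, "az": 0, "fingers": 70}
    - {"x": 0, "y": 0, "z": 0, "ax": 0, "ay": 0, "az": 0, "fingers": 70}

```text
t: 27.1
eef_pos: [0.5178, 0.2009, 0.1933]
tool_rot: [0.0, 0.995, 0.104, 0.0]
contact_force: [-0.6, 0.4, 0.3]
gripper_width: 0.817
grasp_force: 0.0
```

Run:
```python
from m import *
c=cam('wrist'); save(c,'w9',1); plan(654,244,120,12)
print(np.round(proj(c,[.654,.244,.077])))
for b in blobs(c,(0,0,0),(180,255,45),(150,0,520,200),.077)[:3]: print('blk',*b)
t=cam('top'); print('knob',blobs(t,(0,150,100),(8,255,255),(325,185,365,220),.104,amin=8)[:1])
```

```text
t=27.1 at [517.7 201.1 193.3] th=12.0 tilt=[ 0. -0. -1.] F=[-0.3 -0.4 -0.6] w=69.9 g=0.0
  az=-0.0 then x=142.2 y=-13.6 z=73.3
[297.   2.]
blk [644.5 243.7] [20.7 33.7] 102.0 [296.  12.]
blk [512.8 285.9] [ 8.6 39.6] 0.5 [216. 178.]
blk [609.8  64.5] [13.9 19.9] 6.7 [508. 116.]
knob [(array([562.4,  -8.9]), array([45.2, 93. ]), np.float32(10.8), array([339., 208.]))]
```

View pics/w9.png

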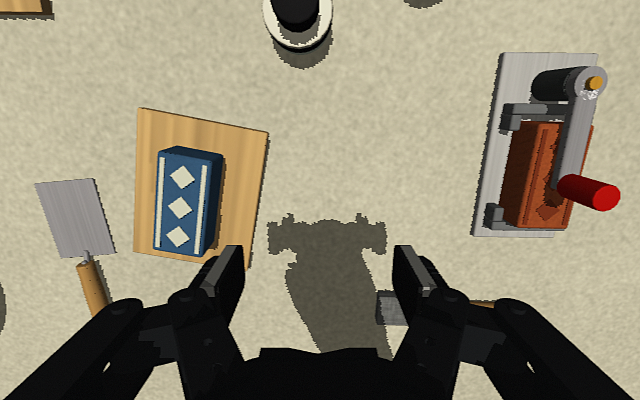

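The lever is shut over the block and the glazed block lies flat on the board. The black jar shows at the top edge (297,10), so I'll move closer to measure it.

>>> jog_arm:
  rows:
    - {"x": 40, "y": -4, "z": 0, "ax": 0, "ay": 0, "az": 0, "fingers": 70}
    - {"x": 40, "y": -4, "z": 0, "ax": 0, "ay": 0, "az": 0, "fingers": 70}
    - {"x": 40, "y": -4, "z": 0, "ax": 0, "ay": 0, "az": 0, "fingers": 70}
    - {"x": 0, "y": 0, "z": 0, "ax": 0, "ay": 0, "az": 0, "fingers": 70}
    - {"x": 0, "y": 0, "z": 0, "ax": 0, "ay": 0, "az": 0, "fingers": 70}
    - {"x": 0, "y": 0, "z": 0, "ax": 0, "ay": 0, "az": 0, "fingers": 70}
    - {"x": 0, "y": 0, "z": 0, "ax": 0, "ay": 0, "az": 0, "fingers": 70}
    - {"x": 0, "y": 0, "z": 0, "ax": 0, "ay": 0, "az": 0, "fingers": 70}

```text
t: 28.0
eef_pos: [0.6318, 0.2383, 0.1937]
tool_rot: [0.0, 0.994, 0.105, 0.0]
contact_force: [-0.5, 1.0, -0.1]
gripper_width: 0.824
grasp_force: 0.0
```

```bash
cat > jar.py <<'E'
from m import *
def jar(lo,hi,box,g):
    """cap-top circle in wrist view: rectify to plane z=.077 (1px=1mm), report cap blob extents"""
    c=cam('wrist'); print('pred px',np.round(proj(c,[g[0]/1e3,g[1]/1e3,.077])))
    for b in blobs(c,lo,hi,box,.077,close=3)[:2]: print('blob',*b)
    # cap top: x extent far edge and lateral extents on z=.077
    hsv=cv2.cvtColor(c['p'],cv2.COLOR_RGB2HSV); m=cv2.inRange(hsv,lo,hi); k=np.zeros_like(m); x0,y0,x1,y1=box; k[y0:y1,x0:x1]=m[y0:y1,x0:x1]
    cs,_=cv2.findContours(k,cv2.RETR_EXTERNAL,cv2.CHAIN_APPROX_NONE); q=max(cs,key=cv2.contourArea)
    print('bbox',cv2.boundingRect(q),'circle',cv2.minEnclosingCircle(q))
    return c,q
E
python3 - <<'E'
from jar import *
c,q=jar((0,0,0),(180,255,60),(200,40,430,215),(654,244))
cv2.imwrite('pics/w10.png',c['p'][40:240,200:460,::-1]); plan(654,244,120,12)
E
```

```text
pred px [315. 165.]
blob [658.7 247.4] [33.8 37.3] 12.0 [313. 159.]
blob [726.2 181.6] [23.9 38.5] 17.8 [420.  92.]
bbox (292, 136, 42, 46) circle ((313.0, 158.6777801513672), 22.875452041625977)
t=28.1 at [631.9 238.3 193.8] th=12.1 tilt=[ 0. -0. -1.] F=[ 0.2 -0.2  0.7] w=69.9 g=0.0
  az=0.1 then x=22.8 y=-0.9 z=73.8
```

View pics/w10.png

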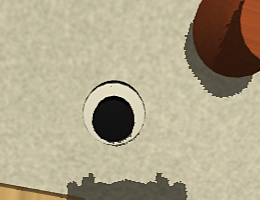

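The cap is at (113,118) in the crop, with the vase at (235,40) well clear. I'll go down and grip the cap.

>>> jog_arm:
  rows:
    - {"x": 26, "y": -2.8, "z": 0, "ax": 0, "ay": 0, "az": 0, "fingers": 70}
    - {"x": 0, "y": 0, "z": 40, "ax": 0, "ay": 0, "az": 0, "fingers": 70}
    - {"x": 0, "y": 0, "z": 40, "ax": 0, "ay": 0, "az": 0, "fingers": 70}
    - {"x": 0, "y": 0, "z": 40, "ax": 0, "ay": 0, "az": 0, "fingers": 70}
    - {"x": 0, "y": 0, "z": 30, "ax": 0, "ay": 0, "az": 0, "fingers": 70}
    - {"x": 0, "y": 0, "z": 0, "ax": 0, "ay": 0, "az": 0, "fingers": 70}
    - {"x": 0, "y": 0, "z": 0, "ax": 0, "ay": 0, "az": 0, "fingers": 60}
    - {"x": 0, "y": 0, "z": 0, "ax": 0, "ay": 0, "az": 0, "fingers": 50}

```text
t: 28.85
eef_pos: [0.6588, 0.2475, 0.0459]
tool_rot: [-0.001, 0.994, 0.105, 0.002]
contact_force: [-0.1, -0.0, 0.5]
gripper_width: 0.585
grasp_force: 0.0
```

>>> jog_arm:
  rows:
    - {"x": 0, "y": 0, "z": 0, "ax": 0, "ay": 0, "az": 0, "fingers": 42}
    - {"x": 0, "y": 0, "z": 0, "ax": 0, "ay": 0, "az": 0, "fingers": 36}
    - {"x": 0, "y": 0, "z": 0, "ax": 0, "ay": 0, "az": 0, "fingers": 28}
    - {"x": 0, "y": 0, "z": 0, "ax": 0, "ay": 0, "az": 0, "fingers": 28}
    - {"x": 0, "y": 0, "z": 0, "ax": 0, "ay": 0, "az": 0, "fingers": 28}
    - {"x": 0, "y": 0, "z": 0, "ax": 0, "ay": 0, "az": 0, "fingers": 28}
    - {"x": 0, "y": 0, "z": 0, "ax": 0, "ay": 0, "az": 0, "fingers": 28}
    - {"x": 0, "y": 0, "z": 0, "ax": 0, "ay": 0, "az": 0, "fingers": 28}
  force: 40

```text
t: 29.65
eef_pos: [0.6583, 0.2477, 0.0454]
tool_rot: [-0.001, 0.994, 0.105, 0.001]
contact_force: [-1.1, 1.1, 6.8]
gripper_width: 0.411
grasp_force: 40.2
```

>>> jog_arm:
  rows:
    - {"x": 0, "y": 0, "z": -10, "ax": 0, "ay": 0, "az": 0, "fingers": 28}
    - {"x": 0, "y": 0, "z": -20, "ax": 0, "ay": 0, "az": 0, "fingers": 28}
    - {"x": 0, "y": 0, "z": -40, "ax": 0, "ay": 0, "az": 0, "fingers": 28}
    - {"x": 0, "y": 0, "z": -50, "ax": 0, "ay": 0, "az": 0, "fingers": 28}
    - {"x": 0, "y": 0, "z": -40, "ax": 0, "ay": 0, "az": 0, "fingers": 28}
    - {"x": 0, "y": 0, "z": 0, "ax": 0, "ay": 0, "az": 0, "fingers": 28}
    - {"x": 0, "y": 0, "z": 0, "ax": 0, "ay": 0, "az": 0, "fingers": 28}
    - {"x": 0, "y": 0, "z": 0, "ax": 0, "ay": 0, "az": 0, "fingers": 28}

```text
t: 30.45
eef_pos: [0.656, 0.2458, 0.2014]
tool_rot: [0.001, 0.994, 0.105, -0.002]
contact_force: [-0.5, 0.9, -3.0]
gripper_width: 0.411
grasp_force: 40.5
```

Run:
```python
from m import *
plan(530,-292,200,2.4)
c=cam('top'); 
for b in blobs(c,(3,60,30),(22,255,220),(410,190,490,265),.04,close=9)[:1]: print(*b)
# caddy corners by approx polygon
hsv=cv2.cvtColor(c['p'],cv2.COLOR_RGB2HSV); m=cv2.inRange(hsv,(3,70,30),(22,255,220)); k=np.zeros_like(m); k[190:265,410:490]=m[190:265,410:490]
k=cv2.morphologyEx(k,cv2.MORPH_CLOSE,np.ones((9,9)))
cs,_=cv2.findContours(k,0,1); q=max(cs,key=cv2.contourArea); a=cv2.approxPolyDP(q,8,True)[:,0]; print(a.tolist(),[np.round(ray(c,u,v,.04)[:2]*1000) .tolist() for u,v in a])
```

```text
t=30.4 at [656.  245.8 201.4] th=12.0 tilt=[-0.003 -0.002 -1.   ] F=[-0.5  0.9 -3. ] w=35.1 g=40.5
  az=9.6 then x=-148.4 y=532.1 z=1.4
[ 505.9 -321.5] [197.3 199.9] 2.0 [443. 223.]
[[410, 190], [423, 255], [479, 252], [475, 199], [420, 201]] [[603.0, -222.0], [407.0, -255.0], [414.0, -423.0], [573.0, -417.0], [569.0, -252.0]]
```

>>> jog_arm:
  rows:
    - {"x": -23.5, "y": 40.5, "z": 0, "ax": 0, "ay": 0, "az": 0, "fingers": 28}
    - {"x": -23.5, "y": 40.5, "z": 0, "ax": 0, "ay": 0, "az": 0, "fingers": 28}
    - {"x": -23.5, "y": 40.5, "z": 0, "ax": 0, "ay": 0, "az": 0, "fingers": 28}
    - {"x": -23.5, "y": 40.5, "z": 0, "ax": 0, "ay": 0, "az": 0, "fingers": 28}
    - {"x": -23.5, "y": 40.5, "z": 0, "ax": 0, "ay": 0, "az": 0, "fingers": 28}
    - {"x": -23.5, "y": 40.5, "z": 0, "ax": 0, "ay": 0, "az": 0, "fingers": 28}
    - {"x": -23.5, "y": 40.5, "z": 0, "ax": 0, "ay": 0, "az": 0, "fingers": 28}
    - {"x": -23.5, "y": 40.5, "z": 0, "ax": 0, "ay": 0, "az": 0, "fingers": 28}

```text
t: 31.3
eef_pos: [0.5391, -0.1111, 0.2018]
tool_rot: [-0.0, 0.994, 0.105, -0.001]
contact_force: [0.1, -0.7, -2.0]
gripper_width: 0.41
grasp_force: 40.7
```

>>> jog_arm:
  rows:
    - {"x": -23.5, "y": 40.5, "z": 0, "ax": 0, "ay": 0, "az": 0, "fingers": 28}
    - {"x": -23.5, "y": 40.5, "z": 0, "ax": 0, "ay": 0, "az": 0, "fingers": 28}
    - {"x": -23.5, "y": 40.5, "z": 0, "ax": 0, "ay": 0, "az": 0, "fingers": 28}
    - {"x": -23.5, "y": 40.5, "z": 0, "ax": 0, "ay": 0, "az": 0, "fingers": 28}
    - {"x": 0, "y": 0, "z": 0, "ax": 0, "ay": 0, "az": 0, "fingers": 28}
    - {"x": 0, "y": 0, "z": 0, "ax": 0, "ay": 0, "az": 0, "fingers": 28}
    - {"x": 0, "y": 0, "z": 0, "ax": 0, "ay": 0, "az": 0, "fingers": 28}
    - {"x": 0, "y": 0, "z": 0, "ax": 0, "ay": 0, "az": 0, "fingers": 28}

```text
t: 32.1
eef_pos: [0.4834, -0.2856, 0.2027]
tool_rot: [-0.001, 0.994, 0.106, -0.0]
contact_force: [0.3, 0.6, -2.4]
gripper_width: 0.412
grasp_force: 40.9
```

Run:
```python
from m import *
plan(451.5,-377,120,12)
c=cam('wrist'); save(c,'w11',1)
for n,p in dict(ctr=[490,-336],a=[407,-255],b=[414,-423],cc=[573,-417],d=[569,-252]).items(): print(n,np.round(proj(c,[p[0]/1e3,p[1]/1e3,.04])))
```

```text
t=32.1 at [ 483.4 -285.6  202.7] th=12.2 tilt=[-0.001  0.001 -1.   ] F=[ 0.3  0.6 -2.4] w=35.2 g=40.9
  az=0.2 then x=-50.2 y=82.8 z=82.7
ctr [368. 183.]
a [273. 242.]
b [428. 267.]
cc [475. 116.]
d [300.  81.]
```

View pics/w11.png

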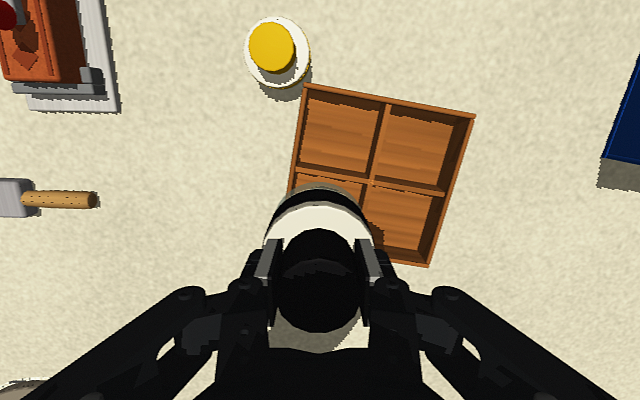

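The jar hangs upright in the gripper. The caddy's centre is at (370,181) and its corners are within 4 px of where I computed them. I'll move over the near right cell.

>>> jog_arm:
  rows:
    - {"x": -25, "y": 41.5, "z": 0, "ax": 0, "ay": 0, "az": 0, "fingers": 28}
    - {"x": -25, "y": 41.5, "z": 0, "ax": 0, "ay": 0, "az": 0, "fingers": 28}
    - {"x": 0, "y": 0, "z": 45, "ax": 0, "ay": 0, "az": 0, "fingers": 28}
    - {"x": 0, "y": 0, "z": 45, "ax": 0, "ay": 0, "az": 0, "fingers": 28}
    - {"x": 0, "y": 0, "z": 0, "ax": 0, "ay": 0, "az": 0, "fingers": 28}
    - {"x": 0, "y": 0, "z": 0, "ax": 0, "ay": 0, "az": 0, "fingers": 28}
    - {"x": 0, "y": 0, "z": 0, "ax": 0, "ay": 0, "az": 0, "fingers": 28}
    - {"x": 0, "y": 0, "z": 0, "ax": 0, "ay": 0, "az": 0, "fingers": 28}

```text
t: 32.95
eef_pos: [0.4531, -0.3798, 0.116]
tool_rot: [0.002, 0.994, 0.105, 0.002]
contact_force: [0.6, -0.3, -2.4]
gripper_width: 0.41
grasp_force: 41.2
```

Run:
```python
from m import *
plan(452,-378,51,12)
```

```text
t=33.0 at [ 453.1 -379.8  116. ] th=12.1 tilt=[ 0.004 -0.003 -1.   ] F=[ 0.6 -0.3 -2.4] w=35.0 g=41.2
  az=0.1 then x=-0.7 y=-2.0 z=65.0
```

>>> jog_arm:
  rows:
    - {"x": 0, "y": -2, "z": 25, "ax": 0, "ay": 0, "az": 0, "fingers": 28}
    - {"x": 0, "y": 0, "z": 20, "ax": 0, "ay": 0, "az": 0, "fingers": 28}
    - {"x": 0, "y": 0, "z": 12, "ax": 0, "ay": 0, "az": 0, "fingers": 28}
    - {"x": 0, "y": 0, "z": 4, "ax": 0, "ay": 0, "az": 0, "fingers": 28}
    - {"x": 0, "y": 0, "z": 2, "ax": 0, "ay": 0, "az": 0, "fingers": 28}
    - {"x": 0, "y": 0, "z": 1, "ax": 0, "ay": 0, "az": 0, "fingers": 28}
    - {"x": 0, "y": 0, "z": 0, "ax": 0, "ay": 0, "az": 0, "fingers": 28}
    - {"x": 0, "y": 0, "z": 0, "ax": 0, "ay": 0, "az": 0, "fingers": 28}

```text
t: 33.75
eef_pos: [0.4515, -0.3776, 0.0503]
tool_rot: [0.001, 0.994, 0.105, 0.001]
contact_force: [-1.1, 0.4, 3.8]
gripper_width: 0.408
grasp_force: 41.7
```

It has touched the floor. I'll release it, lift, and check the yellow jar again.

>>> jog_arm:
  rows:
    - {"x": 0, "y": 0, "z": 0, "ax": 0, "ay": 0, "az": 0, "fingers": 40}
    - {"x": 0, "y": 0, "z": 0, "ax": 0, "ay": 0, "az": 0, "fingers": 50}
    - {"x": 0, "y": 0, "z": 0, "ax": 0, "ay": 0, "az": 0, "fingers": 60}
    - {"x": 0, "y": 0, "z": -30, "ax": 0, "ay": 0, "az": 0, "fingers": 60}
    - {"x": 0, "y": 0, "z": -50, "ax": 0, "ay": 0, "az": 0, "fingers": 70}
    - {"x": 0, "y": 0, "z": -50, "ax": 0, "ay": 0, "az": 0, "fingers": 70}
    - {"x": 32, "y": -36, "z": -10, "ax": 0, "ay": 0, "az": 0, "fingers": 70}
    - {"x": 32, "y": -36, "z": 0, "ax": 0, "ay": 0, "az": 0, "fingers": 70}

```text
t: 34.55
eef_pos: [0.5, -0.2949, 0.1927]
tool_rot: [0.002, 0.995, 0.103, 0.003]
contact_force: [1.1, 0.7, -0.8]
gripper_width: 0.821
grasp_force: 0.0
```

>>> jog_arm:
  rows:
    - {"x": 32, "y": -36, "z": 0, "ax": 0, "ay": 0, "az": 0, "fingers": 70}
    - {"x": 20, "y": -10, "z": 0, "ax": 0, "ay": 0, "az": 0, "fingers": 70}
    - {"x": 0, "y": 0, "z": 0, "ax": 0, "ay": 0, "az": 0, "fingers": 70}
    - {"x": 0, "y": 0, "z": 0, "ax": 0, "ay": 0, "az": 0, "fingers": 70}
    - {"x": 0, "y": 0, "z": 0, "ax": 0, "ay": 0, "az": 0, "fingers": 70}
    - {"x": 0, "y": 0, "z": 0, "ax": 0, "ay": 0, "az": 0, "fingers": 70}
    - {"x": 0, "y": 0, "z": 0, "ax": 0, "ay": 0, "az": 0, "fingers": 70}
    - {"x": 0, "y": 0, "z": 0, "ax": 0, "ay": 0, "az": 0, "fingers": 70}

```text
t: 35.35
eef_pos: [0.5393, -0.2382, 0.1893]
tool_rot: [0.0, 0.995, 0.104, -0.0]
contact_force: [0.5, -0.1, 0.2]
gripper_width: 0.82
grasp_force: 0.0
```

Run:
```python
from jar import *
c,q=jar((20,130,60),(32,255,255),(150,20,480,230),(585,-225))
plan(585,-225,45,12)
t=cam('top')
for b in blobs(t,(20,120,100),(32,255,255),(380,155,450,230),.077)[:1]: print('top yel',*b)
for b in blobs(t,(0,0,0),(180,255,50),(425,220,490,260),.077)[:2]: print('blk',*b)
```

```text
pred px [312. 136.]
blob [ 588.  -226.3] [34.  35.7] 12.9 [315. 132.]
bbox (293, 109, 44, 47) circle ((315.41473388671875, 132.11239624023438), 23.166810989379883)
t=35.4 at [ 539.4 -238.   189.3] th=12.0 tilt=[-0. -0. -1.] F=[ 1.   1.  -0.4] w=70.1 g=0.0
  az=0.0 then x=47.3 y=-3.2 z=144.3
top yel [ 585.2 -225.2] [32.4 32.7] 178.3 [414. 194.]
blk [ 454.  -279.3] [ 51.  114.1] 174.5 [434. 238.]
```

>>> jog_arm:
  rows:
    - {"x": 49, "y": -1.8, "z": 0, "ax": 0, "ay": 0, "az": 0, "fingers": 70}
    - {"x": 0, "y": 0, "z": 40, "ax": 0, "ay": 0, "az": 0, "fingers": 65}
    - {"x": 0, "y": 0, "z": 40, "ax": 0, "ay": 0, "az": 0, "fingers": 65}
    - {"x": 0, "y": 0, "z": 40, "ax": 0, "ay": 0, "az": 0, "fingers": 65}
    - {"x": 0, "y": 0, "z": 24, "ax": 0, "ay": 0, "az": 0, "fingers": 65}
    - {"x": 0, "y": 0, "z": 0, "ax": 0, "ay": 0, "az": 0, "fingers": 65}
    - {"x": 0, "y": 0, "z": 0, "ax": 0, "ay": 0, "az": 0, "fingers": 60}
    - {"x": 0, "y": 0, "z": 0, "ax": 0, "ay": 0, "az": 0, "fingers": 50}

```text
t: 36.25
eef_pos: [0.5887, -0.226, 0.0473]
tool_rot: [0.001, 0.994, 0.105, 0.002]
contact_force: [-0.1, -0.3, -0.2]
gripper_width: 0.589
grasp_force: 0.0
```

>>> jog_arm:
  rows:
    - {"x": 0, "y": 0, "z": 0, "ax": 0, "ay": 0, "az": 0, "fingers": 42}
    - {"x": 0, "y": 0, "z": 0, "ax": 0, "ay": 0, "az": 0, "fingers": 36}
    - {"x": 0, "y": 0, "z": 0, "ax": 0, "ay": 0, "az": 0, "fingers": 28}
    - {"x": 0, "y": 0, "z": 0, "ax": 0, "ay": 0, "az": 0, "fingers": 28}
    - {"x": 0, "y": 0, "z": 0, "ax": 0, "ay": 0, "az": 0, "fingers": 28}
    - {"x": 0, "y": 0, "z": 0, "ax": 0, "ay": 0, "az": 0, "fingers": 28}
    - {"x": 0, "y": 0, "z": 0, "ax": 0, "ay": 0, "az": 0, "fingers": 28}
    - {"x": 0, "y": 0, "z": 0, "ax": 0, "ay": 0, "az": 0, "fingers": 28}
  force: 40

```text
t: 37.05
eef_pos: [0.5882, -0.2256, 0.047]
tool_rot: [0.0, 0.994, 0.105, 0.001]
contact_force: [-1.2, 0.8, 6.2]
gripper_width: 0.41
grasp_force: 39.7
```

>>> jog_arm:
  rows:
    - {"x": 0, "y": 0, "z": -10, "ax": 0, "ay": 0, "az": 0, "fingers": 28}
    - {"x": 0, "y": 0, "z": -20, "ax": 0, "ay": 0, "az": 0, "fingers": 28}
    - {"x": 0, "y": 0, "z": -40, "ax": 0, "ay": 0, "az": 0, "fingers": 28}
    - {"x": 0, "y": 0, "z": -40, "ax": 0, "ay": 0, "az": 0, "fingers": 28}
    - {"x": 0, "y": 0, "z": 0, "ax": 0, "ay": 0, "az": 0, "fingers": 28}
    - {"x": 0, "y": 0, "z": 0, "ax": 0, "ay": 0, "az": 0, "fingers": 28}
    - {"x": 0, "y": 0, "z": 0, "ax": 0, "ay": 0, "az": 0, "fingers": 28}
    - {"x": 0, "y": 0, "z": 0, "ax": 0, "ay": 0, "az": 0, "fingers": 28}

```text
t: 37.85
eef_pos: [0.586, -0.2252, 0.1536]
tool_rot: [-0.001, 0.994, 0.105, -0.002]
contact_force: [-0.5, 0.3, -2.7]
gripper_width: 0.408
grasp_force: 40.5
```

Run:
```python
from m import *
plan(529.5,-296,110,12)
```

```text
t=37.9 at [ 586.  -225.2  153.6] th=12.1 tilt=[-0.003  0.001 -1.   ] F=[-0.5  0.3 -2.7] w=34.9 g=40.5
  az=0.1 then x=-70.0 y=57.5 z=43.6
```

>>> jog_arm:
  rows:
    - {"x": -35, "y": 28.8, "z": 0, "ax": 0, "ay": 0, "az": 0, "fingers": 28}
    - {"x": -35, "y": 28.8, "z": 0, "ax": 0, "ay": 0, "az": 0, "fingers": 28}
    - {"x": 0, "y": 0, "z": 40, "ax": 0, "ay": 0, "az": 0, "fingers": 28}
    - {"x": 0, "y": 0, "z": 0, "ax": 0, "ay": 0, "az": 0, "fingers": 28}
    - {"x": 0, "y": 0, "z": 0, "ax": 0, "ay": 0, "az": 0, "fingers": 28}
    - {"x": 0, "y": 0, "z": 0, "ax": 0, "ay": 0, "az": 0, "fingers": 28}
    - {"x": 0, "y": 0, "z": 0, "ax": 0, "ay": 0, "az": 0, "fingers": 28}
    - {"x": 0, "y": 0, "z": 0, "ax": 0, "ay": 0, "az": 0, "fingers": 28}

```text
t: 38.65
eef_pos: [0.5319, -0.2961, 0.1164]
tool_rot: [0.0, 0.994, 0.106, 0.001]
contact_force: [0.3, 0.5, -2.3]
gripper_width: 0.409
grasp_force: 40.9
```

Run:
```python
from m import *
plan(529.5,-296,52,12)
```

```text
t=38.6 at [ 531.9 -296.1  116.4] th=12.1 tilt=[ 0.002 -0.001 -1.   ] F=[ 0.3  0.5 -2.3] w=34.9 g=40.9
  az=0.1 then x=-2.3 y=-0.6 z=64.4
```

>>> jog_arm:
  rows:
    - {"x": -2.3, "y": -0.6, "z": 25, "ax": 0, "ay": 0, "az": 0, "fingers": 28}
    - {"x": 0, "y": 0, "z": 20, "ax": 0, "ay": 0, "az": 0, "fingers": 28}
    - {"x": 0, "y": 0, "z": 10, "ax": 0, "ay": 0, "az": 0, "fingers": 28}
    - {"x": 0, "y": 0, "z": 5, "ax": 0, "ay": 0, "az": 0, "fingers": 28}
    - {"x": 0, "y": 0, "z": 3, "ax": 0, "ay": 0, "az": 0, "fingers": 28}
    - {"x": 0, "y": 0, "z": 1, "ax": 0, "ay": 0, "az": 0, "fingers": 28}
    - {"x": 0, "y": 0, "z": 0, "ax": 0, "ay": 0, "az": 0, "fingers": 28}
    - {"x": 0, "y": 0, "z": 0, "ax": 0, "ay": 0, "az": 0, "fingers": 28}

```text
t: 39.45
eef_pos: [0.529, -0.2966, 0.052]
tool_rot: [0.0, 0.994, 0.105, 0.001]
contact_force: [-0.1, -0.8, -1.5]
gripper_width: 0.405
grasp_force: 41.3
```

>>> jog_arm:
  rows:
    - {"x": 0, "y": 0, "z": 1, "ax": 0, "ay": 0, "az": 0, "fingers": 28}
    - {"x": 0, "y": 0, "z": 0, "ax": 0, "ay": 0, "az": 0, "fingers": 40}
    - {"x": 0, "y": 0, "z": 0, "ax": 0, "ay": 0, "az": 0, "fingers": 50}
    - {"x": 0, "y": 0, "z": 0, "ax": 0, "ay": 0, "az": 0, "fingers": 52}
    - {"x": 0, "y": 0, "z": -30, "ax": 0, "ay": 0, "az": 0, "fingers": 52}
    - {"x": 0, "y": 0, "z": -50, "ax": 0, "ay": 0, "az": 0, "fingers": 52}
    - {"x": 0, "y": 0, "z": -50, "ax": 0, "ay": 0, "az": 0, "fingers": 52}
    - {"x": 0, "y": 0, "z": -50, "ax": 0, "ay": 0, "az": 0, "fingers": 52}

```text
t: 40.25
eef_pos: [0.5282, -0.2962, 0.2322]
tool_rot: [-0.0, 0.994, 0.105, -0.0]
contact_force: [0.9, -0.8, -0.3]
gripper_width: 0.604
grasp_force: 0.0
```

>>> jog_arm:
  rows:
    - {"x": -20, "y": 40, "z": 0, "ax": 0, "ay": 0, "az": 0, "fingers": 52}
    - {"x": -20, "y": 40, "z": 0, "ax": 0, "ay": 0, "az": 0, "fingers": 52}
    - {"x": -20, "y": 40, "z": 0, "ax": 0, "ay": 0, "az": 0, "fingers": 52}
    - {"x": -20, "y": 40, "z": 0, "ax": 0, "ay": 0, "az": 0, "fingers": 52}
    - {"x": -20, "y": 40, "z": 0, "ax": 0, "ay": 0, "az": 0, "fingers": 52}
    - {"x": 0, "y": 40, "z": 0, "ax": 0, "ay": 0, "az": 0, "fingers": 52}
    - {"x": 0, "y": 40, "z": 0, "ax": 0, "ay": 0, "az": 0, "fingers": 52}
    - {"x": 0, "y": 0, "z": 0, "ax": 0, "ay": 0, "az": 0, "fingers": 52}

```text
t: 41.05
eef_pos: [0.4869, -0.5964, 0.2285]
tool_rot: [0.001, 0.995, 0.102, -0.001]
contact_force: [0.1, -0.1, -1.7]
gripper_width: 0.608
grasp_force: 0.0
```

Run:
```python
from m import *
plan(529,-296,200,12)
t=cam('top')
def show(n,*a,**k):
    for b in blobs(t,*a,**k)[:2]: print(n,*b)
show('yel',(20,120,100),(32,255,255),(400,180,490,262),.082)
show('blk',(0,0,0),(180,120,45),(425,200,490,262),.082)
show('glazed',(98,70,40),(118,255,255),(195,200,265,275),.052,close=5)
show('knob',(0,200,110),(6,255,255),(330,190,360,220),.104,amin=6)
show('green',(40,80,40),(85,255,255),(60,110,600,300),.077)
print('knob px at q=0',proj(t,[.648-.085*np.cos(np.radians(10.5)),.0026-.085*np.sin(np.radians(10.5)),.104]))
```

```text
t=41.0 at [ 486.9 -596.4  228.5] th=11.7 tilt=[-0.002 -0.002 -1.   ] F=[ 0.1 -0.1 -1.7] w=52.0 g=0.0
  az=-0.3 then x=103.6 y=-285.1 z=28.5
yel [ 527.8 -298.5] [32.1 32.4] 178.1 [439. 214.]
blk [ 448.2 -374.2] [31.9 38.1] 89.2 [466. 241.]
glazed [468.  322.4] [47.8 95.6] 0.0 [229. 237.]
knob [565. -16.] [14.5 17.3] 89.2 [343. 201.]
green [ 824.7 -300.9] [25.3 34.4] 162.5 [437. 115.]
knob px at q=0 (np.float64(341.91576947069586), np.float64(201.698491996367))
```

Both jars' caps sit over their cells, the glazed block is on the board, the lever reads 0.02–0.04 rad, and the green patch is only the colour chart. I'll hand in.

```bash
python3 -c "
from h import *
print(bot.hand_in())"
```

```text
the job is handed in; nothing more can be done
None
```

I handed the job in at about 41 s, with no verdict returned: the glazed block is on the board, the bare block is in the pocket under the shut lever (about 0.02–0.04 rad), and the only two jars present, yellow and black, stand in separate caddy cells.

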